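# Centre a hardwood coupon under the bench marker

### The job

Pull the red retaining pin out of the staple on the coupon keeper, lift off the clear cover and set it upright on the middle of the black rubber mat. Then take the dark wood coupon and lay it flat on the marker's stage plate, under the overhanging head, centred between the four yellow stops to within 5 mm each way, its long side running from the front stop to the rear stop. Leave the pale coupon in its place and do not shift the push block, glue bottle, tape roll or sanding block.

Things in the scene. Friction and masses are not known exactly. Their poses are not given: they have to be found in the camera images.
- keeper: coupon keeper, fixed: brown board 255 x 125 x 12 mm with a cork pad (134 x 90 mm, top 18 mm above the bench) on which the two coupons lie. Origin: on the bench beneath the pad's centre; z up, x towards staple and pin; board from x = -80 to +175 mm. The coupons lie about 36 mm either side of the origin along x, either one in front, long sides within 8 degrees of x
- staple (a point): centre of the steel staple's opening (a small upright loop, 10 mm clear width, 20 mm over all, top 35 mm above the bench), 87 mm along the keeper's x; the pin runs through it along the keeper's x
- pin_head (a point): centre of the pin's red head: block 20 (x) x 12 (y) x 25 mm (z) standing on the board, 112 mm along the keeper's x. A 6 mm shank runs 24 mm from its -x face through the staple, above the cover's hasp tab. It draws straight out along the keeper's +x, 35 mm of travel frees it fully; leave it on the board (room for 50 mm) or the bench. 30 g
- pin_tip (a point): free end of the pin's shank, 34 mm from the centre of the head
- cover_handle (a point): centre of the black bar handle, 70 (x) x 14 (y) x 12 mm (z), 12 mm of air beneath it, on the clear loose cover: an upside-down box with steel edging, 147 x 103 mm, about 0.2 kg. Its lower rim lies 73 mm and its top face 24 mm beneath this point
- cover_rim (a point): middle of the cover's lower rim. The rim stands on the keeper's board around the cork pad with 2.5 mm play; a brass hasp tab at its +x side has a slot over the staple, so once the pin is out it lifts straight up (40 mm clears everything)
- mat: black rubber mat, fixed, 200 x 150 x 3 mm, between the keeper and the marker; origin beneath its centre on the bench, x along its length
- dark_center (a point): centre of the dark brown wood coupon, the one to be marked: loose block 50 (x) x 36 (y) x 18 mm (z), about 28 g. It has to lie flat when released beneath the head, so grip it with the tool already leaning as it will be there, across its 36 mm width
- pale_center (a point): centre of the pale wood coupon, same size, stays where it is
- stage_center (a point): middle of the upper face of the aluminium stage plate (170 x 170 mm, 40 mm above the bench) of the green bench marker, fixed; z up, x from the front stop (robot side) to the rear stop. Yellow stops, 8 mm high: inner faces of front and rear stops 33 mm from this point along x (each 30 mm wide), of left and right stops 62 mm along y
- lens (a point): lower end of the black lens tube (28 mm across), 124 mm above the plate, 5 mm behind its centre. The white head above it spans x = -15 to +55, y = -28 to +28 mm from the plate's centre, underside 140 mm above the plate; its column stands at y = +135 to +165 mm. An upright gripper would strike it: come from the front, tool leaning back 35 degrees towards -x, fingers forward and down
- push_block: yellow push block with handle, bystander, 110 x 70 x 72 mm; origin under its middle
- glue: yellow glue bottle with orange cap, bystander, 56 mm across, 150 mm high; origin under its middle
- tape: blue tape roll, bystander, 68 mm across, 24 mm high; origin under its middle
- sand_block: cork sanding block, bystander, 82 x 47 x 28 mm, beside the mat; origin under its middle
Things that resemble listed ones, but are neither listed nor needed, are in the scene too. What is shaped like the mat but green or orange is not meant.

How it is judged (in metres and radians):
On the way, in this order (a step that is already met when the one before it is completed fails the run):
1. the pin is drawn out of the staple (distance between pin_tip and staple above 0.025 m), for 0.1 s.
2. the cover stands upright on the middle of the mat, let go (horizontal distance between cover_handle and mat below 0.035 m and height (world z) of cover_handle below 0.083 m and angle between cover_handle's own z axis and vertical below 0.06 rad and linear speed of cover below 0.02 m/s and contact force between the fingers and cover below 0.1 N), for 0.2 s.
3. the dark coupon lies centred on the stage plate, let go (x of dark_center in the frame of stage_center between -0.005 and 0.005 m and y of dark_center in the frame of stage_center between -0.005 and 0.005 m and z of dark_center in the frame of stage_center between 0.005 and 0.0115 m and angle between the x axis of dark_center and the x axis of stage_center, either way round below 0.12 rad and angle between dark_center's own z axis and vertical below 0.06 rad and linear speed of dark below 0.02 m/s and contact force between the fingers and dark below 0.1 N), for 0.2 s.
At the end, for the whole second after the job is handed in: Pin tip over 25 mm from the staple centre; cover upright on the mat within 35 mm of its centre; dark coupon flat on the stage plate, within 5 mm of its centre along both axes, long side within 7 degrees of front-to-rear; pale coupon within 15 mm of its start; all at rest (distance between pin_tip and staple above 0.025 m and horizontal distance between cover_handle and mat below 0.035 m and height (world z) of cover_handle below 0.083 m and angle between each of cover_handle, dark_center's own z axis and vertical below 0.06 rad and linear speed of each of cover, dark, pin below 0.02 m/s and x of dark_center in the frame of stage_center between -0.005 and 0.005 m and y of dark_center in the frame of stage_center between -0.005 and 0.005 m and z of dark_center in the frame of stage_center between 0.005 and 0.0115 m and angle between the x axis of dark_center and the x axis of stage_center, either way round below 0.12 rad and distance of pale_center from where it was at the start of the episode below 0.015 m); the robot touches nothing.
It fails at once if the pale coupon is moved by more than 15 mm (distance of pale_center from where it was at the start of the episode above 0.015 m).
It fails at once if the push block, glue bottle, tape roll or sanding block is moved by more than 25 mm (distance of any of push_block, glue, tape, sand_block from where it was at the start of the episode above 0.025 m).
It also fails if it takes over 61 s, if anything falls off the work surface, if the arm or the gripper's body presses on something with over 40 N, if the wrist force passes 120 N, or if a joint passes its speed limit or range.

### The arm

A 6-joint arm with a two-finger parallel gripper is mounted at the origin on the work surface. World frame = base frame: x ahead of the robot, y to its left, z up, the work surface at z = 0. Lengths are in mm, angles in rad, forces in N, time in s.
With the tool pointing down it reaches from about 400 to 925 mm from the base axis. Payload 12.5 kg.
Tool frame: the origin (TCP) lies midway between the tips of the shut fingers; the grasp point (between the pads) lies 19 mm behind it; z points along the fingers, y is the direction in which the jaws open and shut (so a half turn about z gives the same grasp; the last joint's range is limited). The gripper opens to 95 mm and grips with 3 to 60 N. Pads are 20 mm wide; open, the fingers measure 119 mm over their backs; the gripper's body (75 mm by 180 mm) begins 59 mm behind the grasp point.
Start: joints at [-1.369, 0.491, 1.559, -0, 1.092, -0.106], TCP at [189.375, -595.637, 214.661] pointing down, gripper open.
Joint ranges: [-3.1, 3.1], [-0.84, 2.19], [0.05, 2.79], [-1.13, 4.28], [0.06, 2.93], [-2.69, 2.69]. Speed limits (rad/s): [2.22, 2.22, 2.79, 3.14, 3.14, 3.14].

### API

Orientations are given as [roll, pitch, yaw] about the fixed x, y, z axes, in that order (R = Rz(yaw) Ry(pitch) Rx(roll)).
In Python, from cell import * gives the robot as it stands. The module is installed in compiled form; this text tells all that it offers.
- The arm moves only by the tool carry_out, never from a script. Its argument "moves" is a list of rows, each an object of numbers: "dx", "dy", "dz": the shift along the tool's x, y, z in m; "twist": the turn about the tool's z in degrees. A call has 1 to 5 rows; each row is the pose to reach, as a shift and turn from the pose commanded when the call began, along the tool's axes at that moment; what a row does not reach only later rows make up. A row lasts 1/10 s, in which the tool goes at most 50 mm and 8.59 degrees, less where a joint would pass 70% of its speed; a pose out of reach is approached as far as the arm can. A call with a gripper value outside its range is refused whole. "grip" is the finger opening in m, from 0 to 0.0951, set as the call begins (left out, the last holds). The fingers move at their own pace and stop on an object; the grip force is fixed at half the most. Time passes only in rows, so rows that repeat a pose let the fingers close. It gives the time, the measured TCP pose, the force and the opening at its end, in the units of the state.
- state(): the state, without advancing time (a new reading comes with each control period).
- read_camera(name): name is "scene" or "top"; returns (picture, depth): 420x560x3 uint8, red, green, blue; 420x560 float32, mm along the optical axis (not along the pixel's ray), 0 where there is no reading.
- camera_info(name): a dict with "mtx" (3x3 intrinsics, pixels), "dist_coeffs" ([k1, k2, p1, p2, k3] as OpenCV has them; the pictures are not rectified), "R" (3x3) and "t" (3): a world point X has camera coordinates R X + t. Camera axes: x right, y down, z forward; pixel columns grow to the right and rows downward; lengths in mm; the calibration is good to about 2 mm. A picture is of the moment at which its call begins. camera_info takes no time and is no camera call.
- job_done(): hands the job in, once; it reports no verdict.
The state is a dict: "t": time; "joints": joint angles; "qvel": joint speeds; "tau": joint torques, N m; "eef_pos": TCP position; "tcp_rot": TCP orientation; "ft_force": force on the tool from outside, world axes, zero at the start; "moment": the same for the moment, N m; "opening": opening from 0.0 (shut) to 1.0 (fully open).
Only numpy, scipy, OpenCV 4.12 (cv2) and the standard library are available. Lean on these libraries where they do the work, as an engineer would, in place of code of your own. Each camera call takes 0.05 s, during which the arm holds its last target. There are 200 camera calls.

## Working session

There is one attempt and no reset: what is moved stays moved. The work goes in short steps, Python scripts to look and compute and a tool call to move; the robot and the scene stay as the last step left them, time stands still between calls to the robot, and variables do not carry over. Pictures are saved under pics/ and viewed, about 8 in all and at most 12, crops included, and the job is handed in when it is done.

Besides the shell and the picture viewer there is one more tool, called as name(argument=value, ...) on one line, values as JSON. carry_out: Moves the arm, as the interface text tells. Its arguments: {"type":"object","properties":{"moves":{"type":"array","items":{"type":"object","properties":{"dx":{"type":"number"},"dy":{"type":"number"},"dz":{"type":"number"},"twist":{"type":"number"}}}},"grip":{"type":"number"}},"required":["moves"]}

```bash
mkdir -p pics
python3 - <<'E'
from cell import *
import cv2,numpy as np
for n in("scene","top"):
    p,d=read_camera(n); cv2.imwrite(f"pics/{n}0.png",p[:,:,::-1]); np.save(f"{n}0.npy",d)
    c=camera_info(n); print(n,np.round(c["mtx"],1).tolist(),np.round(c["dist_coeffs"],4),np.round(c["R"],3).tolist(),np.round(c["t"],1), "pos",np.round(-np.array(c["R"]).T@np.array(c["t"]),0))
print(state())
E
```

```text
scene [[477.9, 0.0, 285.6], [0.0, 477.9, 220.1], [0.0, 0.0, 1.0]] [-0.1716  0.      0.      0.      0.    ] [[-0.445, 0.895, 0.009], [0.766, 0.386, -0.514], [-0.463, -0.221, -0.858]] [ 179.2 -333.5 1478.8] pos [1021.  296. 1096.]
top [[504.8, 0.0, 277.9], [0.0, 504.8, 200.9], [0.0, 0.0, 1.0]] [0.0029 0.     0.     0.     0.    ] [[-0.028, -1.0, 0.004], [-0.989, 0.027, -0.143], [0.143, -0.008, -0.99]] [  34.6  491.8 1628.5] pos [ 254.   35. 1682.]
{'t': 0.1, 'joints': array([-1.36862641e+00,  4.91488636e-01,  1.55939547e+00, -2.57501009e-05,
        1.09167505e+00, -1.05575734e-01]), 'qvel': array([ 0.00087668,  0.00026664, -0.0025773 ,  0.00181152,  0.00050081,
        0.00117479]), 'tau': array([ 4.21479766e-03, -6.13622546e+01, -2.58607435e+01,  6.94684871e-02,
        4.70062613e-02, -4.59750288e-05]), 'eef_pos': array([ 189.30663318, -595.41801517,  214.12439277]), 'tcp_rot': array([-3.14062913e+00, -7.91375899e-05,  3.07757491e-01]), 'ft_force': array([-8.67188974e-02, -1.21756231e+00, -1.18888447e-03]), 'moment': array([-0.03002299,  0.02829327,  0.01804507]), 'opening': 0.9987595329951663}
```

View pics/scene0.png

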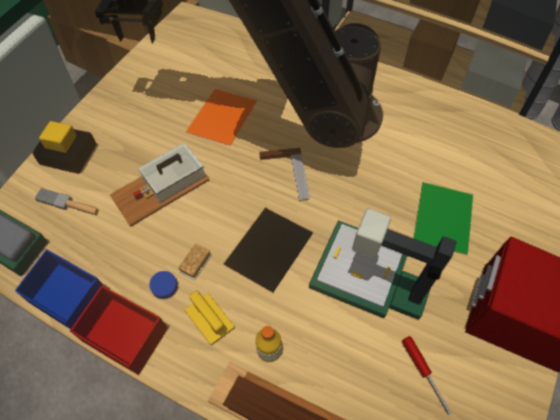

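View pics/top0.png

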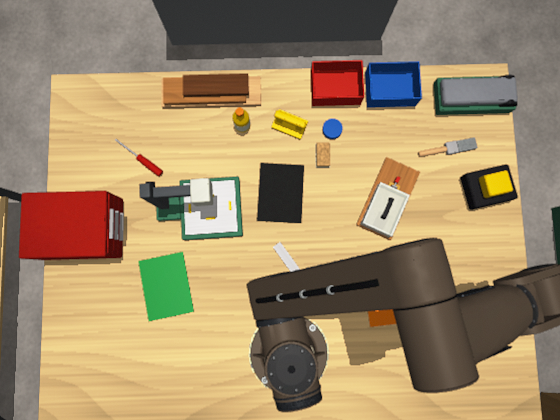

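The scene view shows the keeper at about (165,180), the mat at (268,250) and the marker at (365,265). The top view shows the keeper at (388,200) with the red pin at (396,182), the mat at (281,193) and the stage at (210,208). I'll zoom in on the keeper and the stage.

```bash
cat > h.py <<'E'
import numpy as np,cv2
from cell import *
from scipy.spatial.transform import Rotation as Ro
def ray(n,uv):
    c=camera_info(n);R=np.array(c["R"]);t=np.array(c["t"])
    q=cv2.undistortPoints(np.float64(uv).reshape(-1,1,2),np.array(c["mtx"]),np.array(c["dist_coeffs"])).reshape(-1,2)
    return -R.T@t,(np.c_[q,np.ones(len(q))])@R
def plane(n,uv,z):
    o,d=ray(n,uv); return o+d*((z-o[2])/d[:,2])[:,None]
def proj(n,X):
    c=camera_info(n)
    return cv2.projectPoints(np.float64(X).reshape(-1,1,3),cv2.Rodrigues(np.array(c["R"]))[0],np.array(c["t"]),np.array(c["mtx"]),np.array(c["dist_coeffs"]))[0].reshape(-1,2)
def tri(uv1,uv2):  # scene,top -> point, gap
    o1,d1=ray("scene",uv1);o2,d2=ray("top",uv2);d1=d1[0]/np.linalg.norm(d1[0]);d2=d2[0]/np.linalg.norm(d2[0])
    s=np.linalg.lstsq(np.c_[d1,-d2],o2-o1,rcond=None)[0];a=o1+s[0]*d1;b=o2+s[1]*d2
    return (a+b)/2,np.linalg.norm(a-b)
def totool(v,rpy=None):
    r=state()["tcp_rot"] if rpy is None else rpy
    return Ro.from_euler("xyz",r).inv().apply(v)
E
python3 - <<'E'
import cv2,numpy as np
s=cv2.imread("pics/scene0.png");t=cv2.imread("pics/top0.png")
def c(i,u,v): return cv2.resize(i[v:v+75,u:u+100],None,fx=4,fy=4,interpolation=cv2.INTER_CUBIC)
def c2(i,u,v,w,h): return cv2.resize(i[v:v+h,u:u+w],(400,300),interpolation=cv2.INTER_CUBIC)
m=np.vstack([np.hstack([c2(s,105,140,112,84),c2(t,335,155,112,84)]),np.hstack([c2(s,300,200,160,120),c2(t,135,170,112,84)])])
cv2.imwrite("pics/m0.png",m)
E
```

```text
(no output)
```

View pics/m0.png

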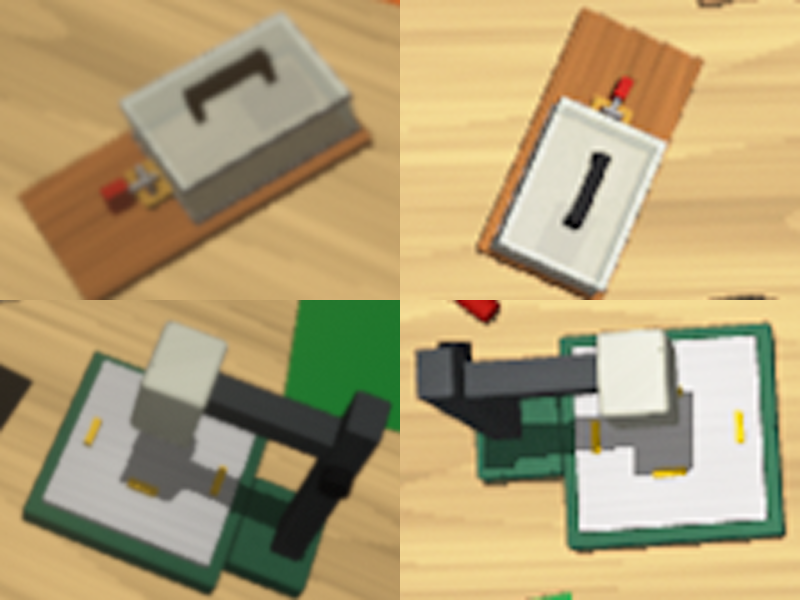

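The mosaic shows the board, red head, staple and handle clearly in both views. It also shows three yellow stops, with the rear one mostly hidden behind the head. Next I'll measure with masks and cross-check the two views.

```bash
cat > m1.py <<'E'
from h import *
I={n:cv2.imread(f"pics/{n}0.png")for n in("scene","top")}
def comps(n,box,f,amin=6):
    u,v,w,h=box;im=cv2.resize(I[n][v:v+h,u:u+w],None,fx=4,fy=4,interpolation=cv2.INTER_CUBIC)
    hsv=cv2.cvtColor(im,cv2.COLOR_BGR2HSV).astype(int);m=f(hsv[...,0],hsv[...,1],hsv[...,2]).astype(np.uint8)
    k,l,st,ce=cv2.connectedComponentsWithStats(m);out=[]
    for i in range(1,k):
        if st[i,4]>=amin*16:
            ct=max(cv2.findContours((l==i).astype(np.uint8),cv2.RETR_EXTERNAL,cv2.CHAIN_APPROX_NONE)[0],key=len)
            g=lambda p:(np.asarray(p)+.5)/4-.5+[u,v]
            out.append((st[i,4]/16,g(ce[i]),g(cv2.boxPoints(cv2.minAreaRect(ct))),g(ct[:,0])))
    return sorted(out,key=lambda o:-o[0])
KB={"scene":(105,140,112,84),"top":(335,155,112,84)};SB={"scene":(300,210,150,110),"top":(165,170,90,80)}
MB={"scene":(210,190,115,115),"top":(245,150,70,85)}
E
python3 - <<'E'
from m1 import *
np.set_printoptions(precision=1,suppress=True)
red=lambda h,s,v:((h<6)|(h>172))&(s>150)&(v>70)
yel=lambda h,s,v:(h>18)&(h<32)&(s>150)&(v>90)
blk=lambda h,s,v:(v<75)
wood=lambda h,s,v:(h>3)&(h<16)&(s>110)&(v>60)
wht=lambda h,s,v:(s<40)&(v>80)
for n in I:
    print(n)
    for a,c,b,_ in comps(n,KB[n],red)[:2]: print("red",a,c,plane(n,[c],36)[0])
    for a,c,b,_ in comps(n,KB[n],blk)[:2]: print("handle",a,c,plane(n,[c],88)[0],"\n",plane(n,b,91))
    for a,c,b,ct in comps(n,KB[n],wood)[:1]: print("wood",a,"\n",plane(n,b,12))
    for a,c,b,_ in comps(n,SB[n],yel)[:5]: print("yel",a,c,plane(n,[c],47)[0])
    for a,c,b,ct in comps(n,MB[n],blk)[:1]: print("mat",a,plane(n,[c],3)[0],"\n",plane(n,b,3))
print([tri(comps("scene",KB["scene"],f)[0][1],comps("top",KB["top"],f)[0][1]) for f in(red,blk)])
E
```

```text
scene
red 19.1875 [136.7 192.8] [ 552.8 -377.6   36. ]
handle 126.1875 [168.3 162. ] [ 455.1 -325.9   88. ] 
 [[ 482.1 -347.7   91. ]
 [ 420.7 -317.1   91. ]
 [ 437.6 -292.2   91. ]
 [ 498.1 -322.7   91. ]]
wood 1491.375 
 [[ 580.4 -460.3   12. ]
 [ 336.7 -346.1   12. ]
 [ 412.  -234.2   12. ]
 [ 640.9 -348.4   12. ]]
yel 30.0625 [356.5 274.4] [513.8 246.   47. ]
yel 24.8125 [386.9 272.1] [475.2 310.4  47. ]
yel 23.5625 [336.7 252.1] [479.7 178.8  47. ]
mat 3768.5 [528.5  12.9   3. ] 
 [[614.9 -68.1   3. ]
 [401.6 -60.3   3. ]
 [433.4  93.1   3. ]
 [637.1  75.    3. ]]
top
red 21.4375 [396.9 179.3] [ 554.4 -375.7   36. ]
handle 82.625 [387.1 208.2] [ 452.1 -325.7   88. ] 
 [[ 423.3 -301.9   91. ]
 [ 487.6 -333.6   91. ]
 [ 481.2 -347.    91. ]
 [ 417.  -315.3   91. ]]
wood 1060.75 
 [[ 408.2 -234.5   12. ]
 [ 639.3 -347.    12. ]
 [ 584.2 -461.4   12. ]
 [ 355.1 -347.1   12. ]]
yel 18.375 [189.4 208. ] [475.3 310.6  47. ]
yel 17.25 [210.1 217.8] [441.5 243.4  47. ]
yel 14.125 [229.7 205.1] [481.3 178.9  47. ]
mat 2478.5625 [524.9  12.    3. ] 
 [[434.4  93.3   3. ]
 [631.   77.    3. ]
 [617.7 -71.5   3. ]
 [421.4 -52.8   3. ]]
[(array([ 554. , -375.3,   39.1]), np.float64(0.6868170466318322)), (array([ 453. , -327.2,   84.6]), np.float64(1.5467685209712407))]
```

Two-view agreement is about 1–2 mm:
- **Keeper:** origin about (453.2,-325.7), yaw -26.3°. The pin head is measured at (554,-375) and expected at (553.6,-375.3).
- **Mat:** about (526,12.5).
- **Stage:** about (477.8,244.7), yaw 2.2°.

Now I move above the pin.

carry_out(moves=[{"dx": 0.042, "dy": -0.01, "dz": 0.01, "twist": 5}, {"dx": 0.084, "dy": -0.02, "dz": 0.02, "twist": 10}, {"dx": 0.126, "dy": -0.03, "dz": 0.03, "twist": 15}, {"dx": 0.168, "dy": -0.04, "dz": 0.04, "twist": 20}, {"dx": 0.21, "dy": -0.05, "dz": 0.05, "twist": 24}], grip=0.06)

```text
t: 0.6
eef_pos: [375.6, -483.2, 164.1]
tcp_rot: [-3.141, 0.0, -0.115]
ft_force: [0.9, -1.5, 0.2]
opening: 0.65
```

carry_out(moves=[{"dx": 0.034, "dy": -0.025, "dz": 0.012, "twist": 4}, {"dx": 0.067, "dy": -0.051, "dz": 0.024, "twist": 8}, {"dx": 0.101, "dy": -0.076, "dz": 0.036, "twist": 12}, {"dx": 0.134, "dy": -0.101, "dz": 0.049, "twist": 16}, {"dx": 0.168, "dy": -0.127, "dz": 0.061, "twist": 19.9}])

```text
t: 1.1
eef_pos: [556.6, -375.7, 102.7]
tcp_rot: [-3.142, 0.001, -0.461]
ft_force: [0.9, -1.2, 0.5]
opening: 0.633
```

carry_out(moves=[{"dx": 0}])

```text
schema error: expected keys dx, dy, dz, twist
```

Run:
```python
from h import *
s=state();print(s["eef_pos"],s["tcp_rot"],s["t"])
p,_=read_camera("scene");q,_=read_camera("top")
m=np.hstack([cv2.resize(p[115:235,90:250],(800,600),interpolation=2)[:, :400*2:1],]) 
m=np.hstack([cv2.resize(p[125:225,95:225],(400,308)),cv2.resize(q[140:240,335:465],(400,308))])
cv2.imwrite("pics/m1.png",m[:,:,::-1])
```

```text
[ 556.55884133 -375.65016267  102.70896375] [-3.14151794e+00  6.67270608e-04 -4.61358232e-01] 1.1
```

View pics/m1.png

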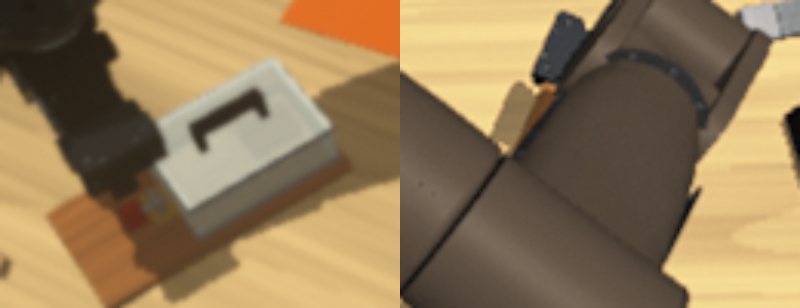

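The scene crop shows the gripper above the red head at about (130,215) in the crop. The pose reading matches the plan, so I descend, grip and draw the pin.

carry_out(moves=[{"dx": 0, "dy": 0, "dz": 0.045, "twist": 0}, {"dx": 0, "dy": 0, "dz": 0.087, "twist": 0}, {"dx": 0, "dy": 0, "dz": 0.087, "twist": 0}])

```text
t: 1.5
eef_pos: [555.0, -377.0, 14.5]
tcp_rot: [-3.141, 0.001, -0.458]
ft_force: [-0.1, -0.5, 1.4]
opening: 0.633
```

carry_out(moves=[{"dx": 0, "dy": 0, "dz": 0, "twist": 0}, {"dx": 0, "dy": 0, "dz": 0, "twist": 0}, {"dx": 0, "dy": 0, "dz": 0, "twist": 0}, {"dx": 0, "dy": 0, "dz": 0, "twist": 0}], grip=0.0)

```text
t: 1.9
eef_pos: [555.3, -376.9, 17.0]
tcp_rot: [3.141, -0.0, -0.458]
ft_force: [0.7, -1.2, 0.7]
opening: 0.351
```

carry_out(moves=[{"dx": 0, "dy": 0, "dz": 0, "twist": 0}, {"dx": 0, "dy": 0, "dz": 0, "twist": 0}, {"dx": 0, "dy": 0, "dz": 0, "twist": 0}, {"dx": 0, "dy": 0, "dz": 0, "twist": 0}, {"dx": 0, "dy": 0, "dz": 0, "twist": 0}])

```text
t: 2.4
eef_pos: [555.4, -376.9, 16.8]
tcp_rot: [3.141, -0.0, -0.458]
ft_force: [-1.7, -0.7, 0.8]
opening: 0.125
```

carry_out(moves=[{"dx": 0.008, "dy": 0, "dz": 0, "twist": 0}, {"dx": 0.018, "dy": 0, "dz": 0, "twist": 0}, {"dx": 0.028, "dy": 0, "dz": 0, "twist": 0}, {"dx": 0.037, "dy": 0, "dz": 0, "twist": 0}, {"dx": 0.042, "dy": 0, "dz": 0, "twist": 0}])

```text
t: 2.9
eef_pos: [593.8, -395.6, 16.7]
tcp_rot: [3.142, 0.0, -0.458]
ft_force: [-3.7, 2.8, 6.3]
opening: 0.122
```

carry_out(moves=[{"dx": 0, "dy": 0, "dz": 0, "twist": 0}, {"dx": 0, "dy": 0, "dz": 0, "twist": 0}, {"dx": 0, "dy": 0, "dz": 0, "twist": 0}, {"dx": 0, "dy": 0, "dz": -0.045, "twist": 0}, {"dx": 0, "dy": 0, "dz": -0.093, "twist": 0}], grip=0.045)

```text
t: 3.4
eef_pos: [592.2, -394.8, 109.0]
tcp_rot: [-3.141, 0.004, -0.459]
ft_force: [0.3, -1.4, 0.1]
opening: 0.456
```

carry_out(moves=[{"dx": -0.045, "dy": 0, "dz": 0, "twist": 0}, {"dx": -0.09, "dy": 0, "dz": 0, "twist": 0}, {"dx": -0.135, "dy": 0, "dz": 0, "twist": 0}, {"dx": -0.157, "dy": 0, "dz": 0, "twist": 0}, {"dx": -0.157, "dy": 0, "dz": 0, "twist": 0}])

```text
t: 3.9
eef_pos: [450.2, -324.7, 110.1]
tcp_rot: [-3.141, 0.001, -0.459]
ft_force: [1.1, -0.1, -0.4]
opening: 0.476
```

Run:
```python
from h import *
s=state();print(s["eef_pos"],s["tcp_rot"],s["t"])
p,_=read_camera("scene")
cv2.imwrite("pics/s2.png",cv2.resize(p[125:225,95:245],(600,400))[:,:,::-1])
```

```text
[ 450.15555837 -324.6736368   110.1462902 ] [-3.14136708e+00  9.64772640e-04 -4.59112316e-01] 3.9
```

View pics/s2.png

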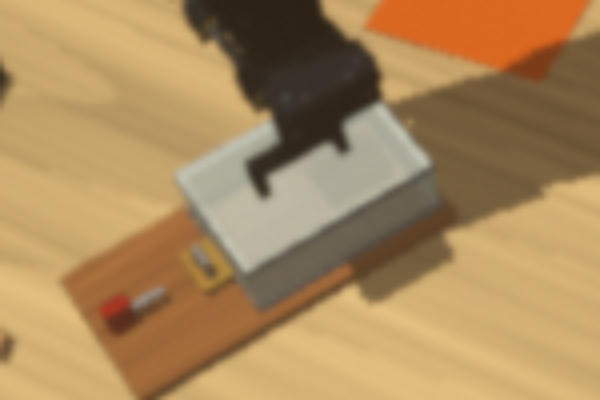

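The pin is out: red head at (117,312), shank clear of the staple at (205,260), and the gripper is over the handle. Now grip the handle and lift slightly.

carry_out(moves=[{"dx": 0.002, "dy": 0, "dz": 0.03, "twist": 0}, {"dx": 0.002, "dy": 0, "dz": 0.044, "twist": 0}, {"dx": 0.002, "dy": 0, "dz": 0.044, "twist": 0}])

```text
t: 4.25
eef_pos: [454.4, -326.8, 63.9]
tcp_rot: [-3.141, 0.002, -0.458]
ft_force: [-0.2, 0.8, -0.6]
opening: 0.473
```

carry_out(moves=[{"dx": 0, "dy": 0, "dz": 0, "twist": 0}, {"dx": 0, "dy": 0, "dz": 0, "twist": 0}, {"dx": 0, "dy": 0, "dz": 0, "twist": 0}, {"dx": 0, "dy": 0, "dz": 0, "twist": 0}, {"dx": 0, "dy": 0, "dz": 0, "twist": 0}], grip=0.0)

```text
t: 4.75
eef_pos: [454.3, -327.1, 66.2]
tcp_rot: [3.141, -0.001, -0.458]
ft_force: [0.2, -1.1, 3.1]
opening: 0.146
```

carry_out(moves=[{"dx": 0, "dy": 0, "dz": 0, "twist": 0}, {"dx": 0, "dy": 0, "dz": -0.015, "twist": 0}, {"dx": 0, "dy": 0, "dz": -0.035, "twist": 0}, {"dx": 0, "dy": 0, "dz": -0.06, "twist": 0}, {"dx": 0, "dy": 0, "dz": -0.085, "twist": 0}])

```text
t: 5.25
eef_pos: [453.7, -326.4, 151.1]
tcp_rot: [-3.141, 0.001, -0.458]
ft_force: [0.7, -0.2, -2.2]
opening: 0.143
```

carry_out(moves=[{"dx": -0.008, "dy": -0.031, "dz": 0, "twist": 0}, {"dx": -0.017, "dy": -0.068, "dz": 0, "twist": 0}, {"dx": -0.027, "dy": -0.107, "dz": 0, "twist": 0}, {"dx": -0.037, "dy": -0.146, "dz": 0, "twist": 0}, {"dx": -0.047, "dy": -0.185, "dz": 0, "twist": 0}])

```text
t: 5.75
eef_pos: [493.6, -138.4, 150.5]
tcp_rot: [-3.142, 0.001, -0.459]
ft_force: [0.1, -0.8, -1.9]
opening: 0.147
```

carry_out(moves=[{"dx": -0.01, "dy": -0.039, "dz": 0, "twist": 0}, {"dx": -0.02, "dy": -0.078, "dz": 0, "twist": 0}, {"dx": -0.03, "dy": -0.117, "dz": 0, "twist": 0}, {"dx": -0.038, "dy": -0.151, "dz": 0, "twist": 0}, {"dx": -0.038, "dy": -0.151, "dz": 0, "twist": 0}])

```text
t: 6.25
eef_pos: [526.7, 15.5, 150.4]
tcp_rot: [-3.141, 0.001, -0.455]
ft_force: [1.0, -0.8, -2.6]
opening: 0.144
```

carry_out(moves=[{"dx": 0, "dy": 0, "dz": 0.03, "twist": 0}, {"dx": 0, "dy": 0, "dz": 0.06, "twist": 0}, {"dx": 0, "dy": 0, "dz": 0.082, "twist": 0}, {"dx": 0, "dy": 0, "dz": 0.091, "twist": 0}, {"dx": 0, "dy": 0, "dz": 0.092, "twist": 0}])

```text
t: 6.75
eef_pos: [526.1, 11.8, 57.9]
tcp_rot: [3.141, 0.002, -0.459]
ft_force: [-1.1, -0.3, -1.9]
opening: 0.145
```

carry_out(moves=[{"dx": 0, "dy": 0, "dz": 0, "twist": 0}, {"dx": 0, "dy": 0, "dz": 0, "twist": 0}, {"dx": 0, "dy": 0, "dz": 0, "twist": 0}, {"dx": 0, "dy": 0, "dz": 0, "twist": 0}, {"dx": 0, "dy": 0, "dz": -0.03, "twist": 0}], grip=0.06)

```text
t: 7.25
eef_pos: [525.2, 12.2, 86.9]
tcp_rot: [3.14, 0.004, -0.459]
ft_force: [0.1, -0.4, 0.3]
opening: 0.506
```

carry_out(moves=[{"dx": 0, "dy": 0, "dz": -0.05, "twist": 0}, {"dx": 0, "dy": 0, "dz": -0.1, "twist": 0}, {"dx": 0, "dy": 0, "dz": -0.15, "twist": 0}])

```text
t: 7.55
eef_pos: [526.1, 12.2, 241.0]
tcp_rot: [-3.142, -0.0, -0.458]
ft_force: [-0.4, 0.4, 0.1]
opening: 0.628
```

Run:
```python
from h import *
s=state();print(s["eef_pos"],s["t"])
for n in("scene","top"):
    p,_=read_camera(n);cv2.imwrite(f"pics/{n}1.png",p[:,:,::-1])
    if n=="scene":p1=p
p=p1;q=cv2.imread("pics/top1.png")[:,:,::-1]
m=np.vstack([np.hstack([cv2.resize(p[140:224,105:217],(400,300),interpolation=2),cv2.resize(q[155:239,335:447],(400,300),interpolation=2)]),
 np.hstack([cv2.resize(p[185:305,200:360],(400,300)),cv2.resize(q[120:240,230:390],(400,300))])])
cv2.imwrite("pics/m3.png",m[:,:,::-1])
```

```text
[526.10723636  12.2256228  241.04686376] 7.55
```

View pics/m3.png

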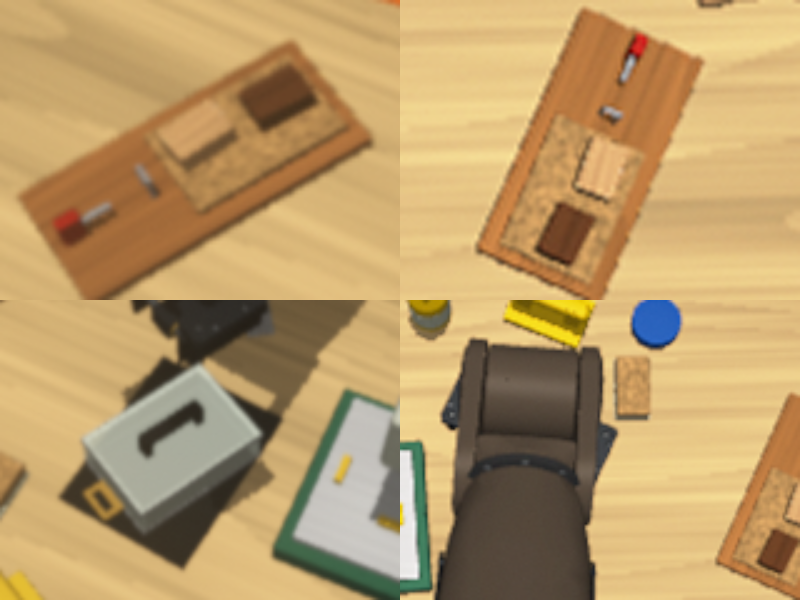

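The cover stands on the mat at crop (170,445). The dark coupon lies on the robot side of the pad, at top crop (567,233), and the pale one is nearer the pin. I'll measure the dark coupon.

The moves only offer shift and twist, so no direct lean. The interface says an out-of-reach pose is "approached as far as the arm can", so I'll also test in free air how that behaves.

Run:
```python
from m1 import *
np.set_printoptions(precision=1,suppress=True)
for n in I: I[n]=cv2.imread(f"pics/{n}1.png")
D=lambda h,s,v:(h<20)&(s>60)&(v<105)
out={}
for n in I:
    for a,c,b,ct in comps(n,KB[n],D,60)[:2]:
        w=plane(n,ct,36)[:,:2].astype(np.float32);r=cv2.minAreaRect(w);print(n,a,c,plane(n,[c],36)[0],"rect",r)
blk=lambda h,s,v:(v<75)
for a,c,b,ct in comps("scene",(230,215,60,45),blk,30)[:2]: print("handle",a,plane("scene",[c],79)[0])
```

```text
scene 181.0625 [182.6 167.6] [ 424.6 -310.4   36. ] rect ((424.4275817871094, -310.7694396972656), (40.76329040527344, 48.74663162231445), 62.02861404418945)
handle 160.75 [528.4  13.4  79. ]
handle 64.8125 [495.9 -25.1  79. ]
```

carry_out(moves=[{"dx": 0, "dy": 0, "dz": -0.05, "twist": 0}, {"dx": 0, "dy": 0, "dz": -0.1, "twist": 0}, {"dx": 0, "dy": 0, "dz": -0.15, "twist": 0}, {"dx": 0, "dy": 0, "dz": -0.2, "twist": 0}, {"dx": 0, "dy": 0, "dz": -0.25, "twist": 0}])

```text
t: 8.15
eef_pos: [525.9, 12.3, 490.4]
tcp_rot: [3.142, -0.0, -0.458]
ft_force: [0.6, -1.3, -0.5]
opening: 0.629
```

carry_out(moves=[{"dx": 0, "dy": 0, "dz": -0.05, "twist": 0}, {"dx": 0, "dy": 0, "dz": -0.1, "twist": 0}, {"dx": 0, "dy": 0, "dz": -0.15, "twist": 0}, {"dx": 0, "dy": 0, "dz": -0.2, "twist": 0}, {"dx": 0, "dy": 0, "dz": -0.25, "twist": 0}])

```text
t: 8.65
eef_pos: [526.6, 12.3, 728.8]
tcp_rot: [-3.141, -0.003, -0.458]
ft_force: [1.7, -0.7, 0.6]
opening: 0.63
```

carry_out(moves=[{"dx": 0, "dy": 0, "dz": -0.05, "twist": 0}, {"dx": 0, "dy": 0, "dz": -0.1, "twist": 0}, {"dx": 0, "dy": 0, "dz": -0.15, "twist": 0}, {"dx": 0, "dy": 0, "dz": -0.2, "twist": 0}, {"dx": 0, "dy": 0, "dz": -0.25, "twist": 0}])

```text
t: 9.15
eef_pos: [328.2, 7.3, 858.1]
tcp_rot: [3.11, 0.133, -0.461]
ft_force: [-1.0, -0.5, 0.2]
opening: 0.631
```

Run:
```python
from m1 import *
np.set_printoptions(precision=3,suppress=True)
s=state();print(s["joints"],s["eef_pos"],s["tcp_rot"])
n="top";I[n]=cv2.imread(f"pics/{n}1.png");h=cv2.cvtColor(I[n],cv2.COLOR_BGR2HSV);print(h[219:222,378:384].tolist())
D=lambda h,s,v:(h<14)&(s>100)&(v<125)
for a,c,b,ct in comps(n,(355,195,50,45),D,30)[:3]:
    r=cv2.minAreaRect(plane(n,ct,36)[:,:2].astype(np.float32));print(a,c,plane(n,[c],36)[0],r)
```

```text
[-0.185  0.305  0.047  0.028  2.926  1.872] [328.203   7.298 858.073] [ 3.11   0.133 -0.461]
[[[12, 172, 113], [12, 169, 115], [11, 169, 115], [12, 171, 109], [12, 170, 102], [12, 170, 102]], [[12, 168, 114], [12, 171, 115], [12, 171, 112], [11, 170, 105], [11, 167, 101], [12, 172, 104]], [[12, 174, 114], [11, 168, 114], [11, 166, 109], [12, 168, 100], [12, 169, 101], [11, 166, 109]]]
155.3125 [380.825 220.042] [ 420.006 -314.617   36.   ] ((420.0689392089844, -315.0069580078125), (35.29568862915039, 50.74837875366211), 61.24375915527344)
```

The out-of-reach approach does let the tool lean, which is documented behaviour. Now I'll see whether the lean persists after moving back into reach.

carry_out(moves=[{"dx": 0, "dy": 0, "dz": 0.05, "twist": 0}, {"dx": 0, "dy": 0, "dz": 0.1, "twist": 0}, {"dx": 0, "dy": 0, "dz": 0.15, "twist": 0}, {"dx": 0, "dy": 0, "dz": 0.2, "twist": 0}, {"dx": 0, "dy": 0, "dz": 0.25, "twist": 0}])

```text
t: 9.65
eef_pos: [310.2, 12.2, 703.5]
tcp_rot: [3.108, 0.139, -0.461]
ft_force: [1.3, -2.2, 1.4]
opening: 0.63
```

Run:
```python
from h import *
s=state();print(np.round(s["joints"],3),s["eef_pos"],s["tcp_rot"],Ro.from_euler("xyz",s["tcp_rot"]).as_matrix()[:,2])
```

```text
[-0.18  -0.044  1.033  0.008  2.295  1.854] [310.16518798  12.2338082  703.52052987] [ 3.10829471  0.13868409 -0.46071015] [-0.13855902  0.03160456 -0.98984976]
```

The lean persists (tool z now (-0.139, 0.032, -0.99)). So I can steer the lean with deliberate over-reach in free air. The coupon must be turned from about -28.7° to 2.2°, and only an upright tool can do that. My plan:
1. Get the tool upright again by over-reaching forward.
2. Pick the coupon, turn it and set it down on the bench.
3. Lean 35° along the stage's x, regrasp, and place.

```bash
cat >> h.py <<'E'
def go(target):
    s=state();v=np.array(target)-s["eef_pos"];print(np.round(totool(v)/1000,4),"dist",np.linalg.norm(v))
def show():
    s=state();z=Ro.from_euler("xyz",s["tcp_rot"]).as_matrix();print("t",s["t"],"q",np.round(s["joints"],3),"p",np.round(s["eef_pos"],1),"x",np.round(z[:,0],3),"z",np.round(z[:,2],3),"lean",round(np.degrees(np.arccos(-z[2,2])),1),"open",s["opening"])
E
python3 -c "
from h import *
go((860,30,350))"
```

```text
[ 0.5288 -0.2696  0.2743] dist 653.919508137263
```

carry_out(moves=[{"dx": 0.036, "dy": -0.018, "dz": 0.019, "twist": 0}, {"dx": 0.072, "dy": -0.037, "dz": 0.037, "twist": 0}, {"dx": 0.108, "dy": -0.055, "dz": 0.056, "twist": 0}, {"dx": 0.144, "dy": -0.074, "dz": 0.075, "twist": 0}, {"dx": 0.18, "dy": -0.092, "dz": 0.093, "twist": 0}])

```text
t: 10.15
eef_pos: [499.3, 18.6, 583.7]
tcp_rot: [3.108, 0.14, -0.461]
ft_force: [0.5, -0.2, 0.2]
opening: 0.63
```

carry_out(moves=[{"dx": 0.036, "dy": -0.018, "dz": 0.019, "twist": 0}, {"dx": 0.072, "dy": -0.037, "dz": 0.037, "twist": 0}, {"dx": 0.108, "dy": -0.055, "dz": 0.056, "twist": 0}, {"dx": 0.144, "dy": -0.074, "dz": 0.075, "twist": 0}, {"dx": 0.18, "dy": -0.092, "dz": 0.093, "twist": 0}])

```text
t: 10.65
eef_pos: [686.5, 24.8, 463.2]
tcp_rot: [3.108, 0.141, -0.461]
ft_force: [0.1, 0.1, 0.4]
opening: 0.632
```

carry_out(moves=[{"dx": 0.036, "dy": -0.018, "dz": 0.019, "twist": 0}, {"dx": 0.072, "dy": -0.037, "dz": 0.037, "twist": 0}, {"dx": 0.108, "dy": -0.055, "dz": 0.056, "twist": 0}, {"dx": 0.144, "dy": -0.074, "dz": 0.075, "twist": 0}, {"dx": 0.169, "dy": -0.086, "dz": 0.088, "twist": 0}])

```text
t: 11.15
eef_pos: [861.8, 30.4, 347.8]
tcp_rot: [3.107, 0.143, -0.461]
ft_force: [0.6, -0.1, 0.2]
opening: 0.629
```

```bash
python3 -c "
from h import *
show();go((960,30,350))"
```

```text
t 11.15 q [-0.049  1.026  0.156  0.029  2.104  1.993] p [861.8  30.4 347.8] x [ 0.887 -0.44  -0.142] z [-0.143  0.032 -0.989] lean 8.4 open 0.6286239695451946
[ 0.0869 -0.0428 -0.0162] dist 98.22197073007219
```

carry_out(moves=[{"dx": 0.044, "dy": -0.022, "dz": -0.008, "twist": 0}, {"dx": 0.087, "dy": -0.043, "dz": -0.016, "twist": 0}])

```text
t: 11.35
eef_pos: [885.2, 28.8, 319.0]
tcp_rot: [3.117, 0.126, -0.461]
ft_force: [0.3, -0.1, -1.1]
opening: 0.634
```

```bash
python3 -c "
from h import *
show()"
```

```text
t 11.35 q [-0.05   1.101  0.054  0.032  2.112  1.994] p [885.2  28.8 319. ] x [ 0.889 -0.441 -0.126] z [-0.124  0.034 -0.992] lean 7.4 open 0.6340114726510208
```

carry_out(moves=[{"dx": 0.178, "dy": -0.102, "dz": -0.136, "twist": 0}, {"dx": 0.178, "dy": -0.102, "dz": -0.136, "twist": 0}, {"dx": 0.178, "dy": -0.102, "dz": -0.136, "twist": 0}, {"dx": 0.178, "dy": -0.102, "dz": -0.136, "twist": 0}, {"dx": 0.178, "dy": -0.102, "dz": -0.136, "twist": 0}])

```text
t: 11.85
eef_pos: [887.9, 31.4, 341.1]
tcp_rot: [3.138, 0.084, -0.46]
ft_force: [-0.3, -0.8, -0.6]
opening: 0.629
```

```bash
python3 -c "
from h import *
show()"
```

```text
t 11.85 q [-0.048  1.079  0.047  0.035  2.094  1.998] p [887.9  31.4 341.1] x [ 0.893 -0.442 -0.084] z [-0.077  0.034 -0.996] lean 4.8 open 0.6288634095246712
```

carry_out(moves=[{"dx": 0.184, "dy": -0.103, "dz": -0.126, "twist": 0}, {"dx": 0.184, "dy": -0.103, "dz": -0.126, "twist": 0}, {"dx": 0.184, "dy": -0.103, "dz": -0.126, "twist": 0}, {"dx": 0.184, "dy": -0.103, "dz": -0.126, "twist": 0}, {"dx": 0.184, "dy": -0.103, "dz": -0.126, "twist": 0}])

```text
t: 12.35
eef_pos: [893.4, 32.3, 344.9]
tcp_rot: [-3.131, 0.06, -0.46]
ft_force: [-0.4, 0.5, 0.9]
opening: 0.63
```

carry_out(moves=[{"dx": 0.19, "dy": -0.103, "dz": -0.115, "twist": 0}, {"dx": 0.19, "dy": -0.103, "dz": -0.115, "twist": 0}, {"dx": 0.19, "dy": -0.103, "dz": -0.115, "twist": 0}])

```text
t: 12.65
eef_pos: [900.5, 31.7, 348.6]
tcp_rot: [-3.115, 0.031, -0.46]
ft_force: [-0.4, 0.5, 0.2]
opening: 0.636
```

```bash
python3 -c "
from h import *
show();go((421.5,-313.2,150))"
```

```text
t 12.65 q [-0.049  1.069  0.048  0.041  2.042  2.001] p [900.5  31.7 348.6] x [ 0.895 -0.444 -0.031] z [-0.016  0.037 -0.999] lean 2.3 open 0.6356557847134099
[-0.2695  0.5271  0.1934] dist 622.796741336178
```

carry_out(moves=[{"dx": -0.02, "dy": 0.04, "dz": 0.015, "twist": 0}, {"dx": -0.04, "dy": 0.08, "dz": 0.03, "twist": 0}, {"dx": -0.06, "dy": 0.12, "dz": 0.044, "twist": 0}, {"dx": -0.08, "dy": 0.16, "dz": 0.059, "twist": 0}, {"dx": -0.1, "dy": 0.2, "dz": 0.073, "twist": 0}])

```text
t: 13.15
eef_pos: [765.9, -67.6, 292.3]
tcp_rot: [-3.116, 0.031, -0.46]
ft_force: [0.8, -1.1, 0.1]
opening: 0.631
```

carry_out(moves=[{"dx": -0.02, "dy": 0.04, "dz": 0.015, "twist": 0}, {"dx": -0.04, "dy": 0.08, "dz": 0.03, "twist": 0}, {"dx": -0.06, "dy": 0.12, "dz": 0.044, "twist": 0}, {"dx": -0.08, "dy": 0.16, "dz": 0.059, "twist": 0}, {"dx": -0.1, "dy": 0.2, "dz": 0.073, "twist": 0}])

```text
t: 13.65
eef_pos: [586.3, -200.0, 217.5]
tcp_rot: [-3.116, 0.031, -0.46]
ft_force: [-0.3, -1.1, 0.4]
opening: 0.631
```

carry_out(moves=[{"dx": -0.02, "dy": 0.04, "dz": 0.015, "twist": 0}, {"dx": -0.04, "dy": 0.08, "dz": 0.03, "twist": 0}, {"dx": -0.06, "dy": 0.12, "dz": 0.044, "twist": 1}, {"dx": -0.07, "dy": 0.127, "dz": 0.048, "twist": 2}, {"dx": -0.07, "dy": 0.127, "dz": 0.048, "twist": 2}])

```text
t: 14.15
eef_pos: [466.8, -280.5, 168.7]
tcp_rot: [-3.117, 0.034, -0.498]
ft_force: [0.8, 0.2, 0.3]
opening: 0.631
```

```bash
python3 -c "
from h import *
show();go((421,-313,60));go((421,-313,20.5))"
```

```text
t 14.15 q [-0.672  0.444  1.788  0.023  0.947  1.384] p [ 466.8 -280.5  168.7] x [ 0.878 -0.477 -0.034] z [-0.018  0.038 -0.999] lean 2.4 open 0.6311115905796073
[-0.021   0.0531  0.1081] dist 122.2851336342684
[-0.0197  0.0541  0.1476] dist 158.42126895348963
```

carry_out(moves=[{"dx": -0.012, "dy": 0.03, "dz": 0.02, "twist": 0}, {"dx": -0.021, "dy": 0.053, "dz": 0.06, "twist": 0}, {"dx": -0.021, "dy": 0.053, "dz": 0.105, "twist": 0}, {"dx": -0.02, "dy": 0.054, "dz": 0.13, "twist": 0}, {"dx": -0.02, "dy": 0.054, "dz": 0.147, "twist": 0}])

```text
t: 14.65
eef_pos: [423.4, -312.1, 19.6]
tcp_rot: [-3.117, 0.033, -0.494]
ft_force: [-0.6, -0.5, 0.4]
opening: 0.632
```

carry_out(moves=[{"dx": 0, "dy": 0, "dz": 0, "twist": 0}, {"dx": 0, "dy": 0, "dz": 0, "twist": 0}, {"dx": 0, "dy": 0, "dz": 0, "twist": 0}, {"dx": 0, "dy": 0, "dz": 0, "twist": 0}, {"dx": 0, "dy": 0, "dz": 0, "twist": 0}], grip=0.02)

```text
t: 15.15
eef_pos: [422.7, -312.6, 21.6]
tcp_rot: [-3.117, 0.032, -0.495]
ft_force: [1.1, 0.6, 2.0]
opening: 0.375
```

carry_out(moves=[{"dx": 0, "dy": 0, "dz": -0.01, "twist": 0}, {"dx": 0, "dy": 0, "dz": -0.04, "twist": 0}, {"dx": 0, "dy": 0, "dz": -0.08, "twist": 0}])

```text
t: 15.45
eef_pos: [422.9, -315.1, 101.6]
tcp_rot: [-3.116, 0.036, -0.495]
ft_force: [-0.5, -0.9, 0.3]
opening: 0.377
```

```bash
python3 -c "
from h import *
show();
p,_=read_camera('scene');cv2.imwrite('pics/s4.png',cv2.resize(p[125:225,95:245],(600,400))[:,:,::-1])"
```

```text
t 15.45 q [-0.773  0.517  1.889  0.021  0.777  1.278] p [ 422.9 -315.1  101.6] x [ 0.879 -0.475 -0.036] z [-0.019  0.039 -0.999] lean 2.5 open 0.37713425841932996
```

View pics/s4.png

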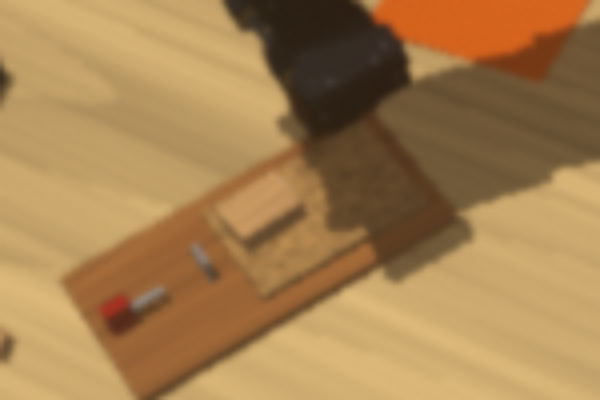

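The coupon is held (opening 35.9 mm), and the pale coupon and the pin are undisturbed. Next I carry it to free bench at about (480,-165) while turning it.

carry_out(moves=[{"dx": -0.004, "dy": -0.032, "dz": 0.001, "twist": -6}, {"dx": -0.008, "dy": -0.064, "dz": 0.002, "twist": -13}, {"dx": -0.013, "dy": -0.096, "dz": 0.003, "twist": -20}, {"dx": -0.017, "dy": -0.128, "dz": 0.004, "twist": -27}, {"dx": -0.021, "dy": -0.159, "dz": 0.005, "twist": -30.7}])

```text
t: 16.0
eef_pos: [481.0, -164.5, 101.4]
tcp_rot: [-3.104, 0.015, 0.045]
ft_force: [0.7, 0.2, -0.0]
opening: 0.374
```

carry_out(moves=[{"dx": 0, "dy": 0, "dz": 0, "twist": 0}])

```text
t: 16.1
eef_pos: [481.4, -163.0, 101.4]
tcp_rot: [-3.104, 0.015, 0.045]
ft_force: [0.6, -0.5, 0.1]
opening: 0.376
```

```bash
python3 -c "
from h import *
show();go((480,-165,4.5))"
```

```text
t 16.1 q [-0.47   0.493  1.942  0.038  0.738  1.027] p [ 481.4 -163.   101.4] x [ 0.999  0.045 -0.015] z [-0.017  0.037 -0.999] lean 2.3 open 0.3756346975173504
[0.     0.0056 0.0967] dist 96.90503443990883
```

carry_out(moves=[{"dx": 0, "dy": 0.002, "dz": 0.04, "twist": 0}, {"dx": 0, "dy": 0.004, "dz": 0.075, "twist": 0}, {"dx": 0, "dy": 0.005, "dz": 0.092, "twist": 0}, {"dx": 0, "dy": 0.005, "dz": 0.096, "twist": 0}, {"dx": 0, "dy": 0.005, "dz": 0.097, "twist": 0}])

```text
t: 16.6
eef_pos: [478.9, -167.5, 3.9]
tcp_rot: [-3.103, 0.016, 0.039]
ft_force: [-1.1, 0.0, 1.3]
opening: 0.377
```

carry_out(moves=[{"dx": 0, "dy": 0, "dz": 0, "twist": 0}, {"dx": 0, "dy": 0, "dz": 0, "twist": 0}, {"dx": 0, "dy": 0, "dz": 0, "twist": 0}, {"dx": 0, "dy": 0, "dz": -0.03, "twist": 0}, {"dx": 0, "dy": 0, "dz": -0.08, "twist": 0}], grip=0.065)

```text
t: 17.1
eef_pos: [479.4, -169.5, 82.8]
tcp_rot: [-3.101, 0.02, 0.04]
ft_force: [0.9, -1.2, 1.0]
opening: 0.677
```

```bash
python3 -c "
from h import *
show();go((885,34,390))"
```

```text
t 17.1 q [-0.483  0.525  1.953  0.039  0.702  1.018] p [ 479.4 -169.5   82.8] x [ 0.999  0.04  -0.02 ] z [-0.021  0.039 -0.999] lean 2.6 open 0.6773661066837223
[ 0.4073 -0.1996 -0.3076] dist 548.007379641306
```

carry_out(moves=[{"dx": 0.036, "dy": -0.013, "dz": -0.03, "twist": 0}, {"dx": 0.073, "dy": -0.027, "dz": -0.056, "twist": 0}, {"dx": 0.11, "dy": -0.041, "dz": -0.084, "twist": 0}, {"dx": 0.147, "dy": -0.055, "dz": -0.112, "twist": 0}, {"dx": 0.184, "dy": -0.069, "dz": -0.14, "twist": 0}])

```text
t: 17.6
eef_pos: [665.2, -98.0, 225.2]
tcp_rot: [-3.104, 0.015, 0.04]
ft_force: [-0.7, -1.6, 0.2]
opening: 0.682
```

carry_out(moves=[{"dx": 0.037, "dy": -0.014, "dz": -0.028, "twist": 0}, {"dx": 0.074, "dy": -0.028, "dz": -0.056, "twist": 0}, {"dx": 0.111, "dy": -0.042, "dz": -0.084, "twist": 0}, {"dx": 0.148, "dy": -0.056, "dz": -0.112, "twist": 0}, {"dx": 0.185, "dy": -0.07, "dz": -0.14, "twist": 0}])

```text
t: 18.1
eef_pos: [840.9, -29.8, 358.0]
tcp_rot: [-3.104, 0.014, 0.041]
ft_force: [1.0, -0.1, -0.1]
opening: 0.684
```

carry_out(moves=[{"dx": 0.042, "dy": -0.01, "dz": -0.022, "twist": 0}, {"dx": 0.084, "dy": -0.01, "dz": -0.044, "twist": 0}, {"dx": 0.126, "dy": -0.01, "dz": -0.066, "twist": 0}, {"dx": 0.168, "dy": -0.01, "dz": -0.088, "twist": 0}, {"dx": 0.21, "dy": -0.01, "dz": -0.11, "twist": 0}])

```text
t: 18.6
eef_pos: [893.4, -15.9, 381.5]
tcp_rot: [-3.106, -0.019, 0.039]
ft_force: [-0.1, 0.3, 0.9]
opening: 0.681
```

Run:
```python
from m1 import *
show()
p,_=read_camera("top");q,_=read_camera("scene");I["top"]=p[:,:,::-1].copy();I["scene"]=q[:,:,::-1].copy()
for n in I: cv2.imwrite(f"pics/{n}2.png",I[n])
D=lambda h,s,v:(h<15)&(s>90)&(v<125)
for n in I:
    u,v=proj(n,(481,-167,18))[0].astype(int);print(n,u,v)
    for a,c,b,ct in comps(n,(u-22,v-20,44,40),D,30)[:3]:
        print(a,c,plane(n,[c],18)[0],cv2.minAreaRect(plane(n,ct,18)[:,:2].astype(np.float32)))
```

```text
t 18.6 q [-0.103  1.033  0.048  0.043  2.048  1.448] p [893.4 -15.9 381.5] x [0.999 0.039 0.019] z [ 0.017  0.037 -0.999] lean 2.3 open 0.68126148687634
scene 216 205
67.25 [218.09921004 208.1670539 ] [ 486.2665975  -160.09234751   18.        ] ((481.4237976074219, -162.18515014648438), (48.288719177246094, 32.82713317871094), 0.36251649260520935)
32.3125 [196.47654739 194.67867505] [ 475.38053867 -235.42330615   18.        ] ((476.2972106933594, -236.35073852539062), (27.305606842041016, 35.07344055175781), 73.08689880371094)
top 334 203
145.125 [333.9744832  204.65008613] [ 477.49699774 -165.36587214   18.        ] ((477.6506042480469, -165.20262145996094), (49.17106628417969, 35.21369934082031), 2.452885866165161)
```

The coupon is on the bench at about (478,-166), yaw 2.45°. Now I build up the forward lean by over-reaching in free air.

carry_out(moves=[{"dx": 0.223, "dy": 0, "dz": -0.113, "twist": 0}, {"dx": 0.223, "dy": 0, "dz": -0.113, "twist": 0}, {"dx": 0.223, "dy": 0, "dz": -0.113, "twist": 0}, {"dx": 0.223, "dy": 0, "dz": -0.113, "twist": 0}, {"dx": 0.223, "dy": 0, "dz": -0.113, "twist": 0}])

```text
t: 19.2
eef_pos: [899.9, -9.3, 385.4]
tcp_rot: [-3.107, -0.049, 0.038]
ft_force: [0.1, 0.6, -0.3]
opening: 0.683
```

carry_out(moves=[{"dx": 0.228, "dy": 0, "dz": -0.102, "twist": 0}, {"dx": 0.228, "dy": 0, "dz": -0.102, "twist": 0}, {"dx": 0.228, "dy": 0, "dz": -0.102, "twist": 0}, {"dx": 0.228, "dy": 0, "dz": -0.102, "twist": 0}, {"dx": 0.228, "dy": 0, "dz": -0.102, "twist": 0}])

```text
t: 19.7
eef_pos: [908.4, -3.5, 386.4]
tcp_rot: [-3.108, -0.081, 0.037]
ft_force: [0.5, 0.1, -0.2]
opening: 0.69
```

carry_out(moves=[{"dx": 0.233, "dy": 0, "dz": -0.09, "twist": 0}, {"dx": 0.233, "dy": 0, "dz": -0.09, "twist": 0}, {"dx": 0.233, "dy": 0, "dz": -0.09, "twist": 0}, {"dx": 0.233, "dy": 0, "dz": -0.09, "twist": 0}, {"dx": 0.233, "dy": 0, "dz": -0.09, "twist": 0}])

```text
t: 20.2
eef_pos: [918.5, 1.6, 385.3]
tcp_rot: [-3.108, -0.114, 0.036]
ft_force: [-0.5, 0.0, 0.3]
opening: 0.682
```

```bash
python3 -c "
from h import *
show()"
```

```text
t 20.2 q [-0.084  1.03   0.049  0.05   1.954  1.471] p [918.5   1.6 385.3] x [0.993 0.036 0.114] z [ 0.112  0.037 -0.993] lean 6.8 open 0.6815276617343019
```

carry_out(moves=[{"dx": 0.235, "dy": 0.01, "dz": -0.085, "twist": 0}, {"dx": 0.235, "dy": 0.01, "dz": -0.085, "twist": 0}, {"dx": 0.235, "dy": 0.01, "dz": -0.085, "twist": 0}, {"dx": 0.235, "dy": 0.01, "dz": -0.085, "twist": 0}, {"dx": 0.235, "dy": 0.01, "dz": -0.085, "twist": 0}])

```text
t: 20.7
eef_pos: [927.8, -0.2, 386.0]
tcp_rot: [-3.109, -0.148, 0.035]
ft_force: [0.1, -1.0, -0.1]
opening: 0.685
```

carry_out(moves=[{"dx": 0.238, "dy": 0.01, "dz": -0.077, "twist": 0}, {"dx": 0.238, "dy": 0.01, "dz": -0.077, "twist": 0}, {"dx": 0.238, "dy": 0.01, "dz": -0.077, "twist": 0}, {"dx": 0.238, "dy": 0.01, "dz": -0.077, "twist": 0}, {"dx": 0.238, "dy": 0.01, "dz": -0.077, "twist": 0}])

```text
t: 21.2
eef_pos: [937.3, -1.4, 386.8]
tcp_rot: [-3.11, -0.182, 0.034]
ft_force: [-0.8, 0.2, -0.4]
opening: 0.684
```

carry_out(moves=[{"dx": 0.24, "dy": 0.01, "dz": -0.069, "twist": 0}, {"dx": 0.24, "dy": 0.01, "dz": -0.069, "twist": 0}, {"dx": 0.24, "dy": 0.01, "dz": -0.069, "twist": 0}, {"dx": 0.24, "dy": 0.01, "dz": -0.069, "twist": 0}, {"dx": 0.24, "dy": 0.01, "dz": -0.069, "twist": 0}])

```text
t: 21.7
eef_pos: [946.7, -2.6, 388.1]
tcp_rot: [-3.111, -0.216, 0.032]
ft_force: [0.3, -0.4, -0.1]
opening: 0.682
```

carry_out(moves=[{"dx": 0.242, "dy": 0.01, "dz": -0.06, "twist": 0}, {"dx": 0.242, "dy": 0.01, "dz": -0.06, "twist": 0}, {"dx": 0.242, "dy": 0.01, "dz": -0.06, "twist": 0}, {"dx": 0.242, "dy": 0.01, "dz": -0.06, "twist": 0}, {"dx": 0.242, "dy": 0.01, "dz": -0.06, "twist": 0}])

```text
t: 22.2
eef_pos: [956.4, -3.5, 389.2]
tcp_rot: [-3.112, -0.251, 0.031]
ft_force: [0.7, -1.3, 0.4]
opening: 0.681
```

carry_out(moves=[{"dx": 0.244, "dy": 0.01, "dz": -0.05, "twist": 0}, {"dx": 0.244, "dy": 0.01, "dz": -0.05, "twist": 0}, {"dx": 0.244, "dy": 0.01, "dz": -0.05, "twist": 0}, {"dx": 0.244, "dy": 0.01, "dz": -0.05, "twist": 0}, {"dx": 0.244, "dy": 0.01, "dz": -0.05, "twist": 0}])

```text
t: 22.7
eef_pos: [966.5, -4.2, 389.8]
tcp_rot: [-3.113, -0.286, 0.03]
ft_force: [-0.9, -0.7, -0.8]
opening: 0.683
```

```bash
python3 -c "
from h import *
show()"
```

```text
t 22.7 q [-0.09   1.035  0.048  0.063  1.777  1.468] p [966.5  -4.2 389.8] x [0.959 0.029 0.282] z [ 0.281  0.037 -0.959] lean 16.4 open 0.683396560349323
```

carry_out(moves=[{"dx": 0.246, "dy": 0.008, "dz": -0.04, "twist": 0}, {"dx": 0.246, "dy": 0.008, "dz": -0.04, "twist": 0}, {"dx": 0.246, "dy": 0.008, "dz": -0.04, "twist": 0}, {"dx": 0.246, "dy": 0.008, "dz": -0.04, "twist": 0}, {"dx": 0.246, "dy": 0.008, "dz": -0.04, "twist": 0}])

```text
t: 23.2
eef_pos: [977.0, -3.5, 390.1]
tcp_rot: [-3.114, -0.321, 0.029]
ft_force: [0.3, -0.1, -0.3]
opening: 0.684
```

carry_out(moves=[{"dx": 0.248, "dy": 0.008, "dz": -0.03, "twist": 0}, {"dx": 0.248, "dy": 0.008, "dz": -0.03, "twist": 0}, {"dx": 0.248, "dy": 0.008, "dz": -0.03, "twist": 0}, {"dx": 0.248, "dy": 0.008, "dz": -0.03, "twist": 0}, {"dx": 0.248, "dy": 0.008, "dz": -0.03, "twist": 0}])

```text
t: 23.7
eef_pos: [987.6, -2.9, 390.2]
tcp_rot: [-3.115, -0.356, 0.028]
ft_force: [0.0, 0.0, -0.1]
opening: 0.682
```

carry_out(moves=[{"dx": 0.248, "dy": 0.008, "dz": -0.02, "twist": 0}, {"dx": 0.248, "dy": 0.008, "dz": -0.02, "twist": 0}, {"dx": 0.248, "dy": 0.008, "dz": -0.02, "twist": 0}, {"dx": 0.248, "dy": 0.008, "dz": -0.02, "twist": 0}, {"dx": 0.248, "dy": 0.008, "dz": -0.02, "twist": 0}])

```text
t: 24.2
eef_pos: [998.3, -2.4, 390.2]
tcp_rot: [-3.116, -0.391, 0.027]
ft_force: [-0.6, -1.1, 0.3]
opening: 0.682
```

carry_out(moves=[{"dx": 0.25, "dy": 0.008, "dz": -0.01, "twist": 0}, {"dx": 0.25, "dy": 0.008, "dz": -0.01, "twist": 0}, {"dx": 0.25, "dy": 0.008, "dz": -0.01, "twist": 0}, {"dx": 0.25, "dy": 0.008, "dz": -0.01, "twist": 0}, {"dx": 0.25, "dy": 0.008, "dz": -0.01, "twist": 0}])

```text
t: 24.7
eef_pos: [1009.1, -1.9, 390.2]
tcp_rot: [-3.117, -0.427, 0.026]
ft_force: [-1.5, -1.1, -0.5]
opening: 0.684
```

carry_out(moves=[{"dx": 0.25, "dy": 0.008, "dz": 0.0, "twist": 0}, {"dx": 0.25, "dy": 0.008, "dz": 0.0, "twist": 0}, {"dx": 0.25, "dy": 0.008, "dz": 0.0, "twist": 0}, {"dx": 0.25, "dy": 0.008, "dz": 0.0, "twist": 0}, {"dx": 0.25, "dy": 0.008, "dz": 0.0, "twist": 0}])

```text
t: 25.2
eef_pos: [1019.9, -1.5, 390.3]
tcp_rot: [-3.118, -0.462, 0.026]
ft_force: [-0.3, 0.4, -0.3]
opening: 0.683
```

carry_out(moves=[{"dx": 0.25, "dy": 0.008, "dz": 0.01, "twist": 0}, {"dx": 0.25, "dy": 0.008, "dz": 0.01, "twist": 0}, {"dx": 0.25, "dy": 0.008, "dz": 0.01, "twist": 0}, {"dx": 0.25, "dy": 0.008, "dz": 0.01, "twist": 0}, {"dx": 0.25, "dy": 0.008, "dz": 0.01, "twist": 0}])

```text
t: 25.7
eef_pos: [1030.5, -1.0, 390.5]
tcp_rot: [-3.119, -0.498, 0.025]
ft_force: [0.6, -0.0, 0.4]
opening: 0.686
```

carry_out(moves=[{"dx": 0.248, "dy": 0.008, "dz": 0.02, "twist": 0}, {"dx": 0.248, "dy": 0.008, "dz": 0.02, "twist": 0}, {"dx": 0.248, "dy": 0.008, "dz": 0.02, "twist": 0}, {"dx": 0.248, "dy": 0.008, "dz": 0.02, "twist": 0}, {"dx": 0.248, "dy": 0.008, "dz": 0.02, "twist": 0}])

```text
t: 26.2
eef_pos: [1041.1, -0.8, 390.7]
tcp_rot: [-3.119, -0.533, 0.024]
ft_force: [-0.0, 0.6, 0.2]
opening: 0.685
```

```bash
python3 -c "
from h import *
show()"
```

```text
t 26.2 q [-0.084  1.064  0.048  0.077  1.501  1.472] p [ 1.0411e+03 -8.0000e-01  3.9070e+02] x [0.861 0.02  0.509] z [ 0.508  0.034 -0.861] lean 30.6 open 0.6850989678364297
```

carry_out(moves=[{"dx": 0.248, "dy": 0.008, "dz": 0.03, "twist": 0}, {"dx": 0.248, "dy": 0.008, "dz": 0.03, "twist": 0}, {"dx": 0.248, "dy": 0.008, "dz": 0.03, "twist": 0}, {"dx": 0.248, "dy": 0.008, "dz": 0.03, "twist": 0}, {"dx": 0.248, "dy": 0.008, "dz": 0.03, "twist": 0}])

```text
t: 26.7
eef_pos: [1051.5, -0.5, 391.0]
tcp_rot: [-3.12, -0.569, 0.023]
ft_force: [-0.4, -0.7, -0.8]
opening: 0.679
```

carry_out(moves=[{"dx": 0.246, "dy": 0.008, "dz": 0.04, "twist": 0}, {"dx": 0.246, "dy": 0.008, "dz": 0.04, "twist": 0}, {"dx": 0.246, "dy": 0.008, "dz": 0.04, "twist": 0}, {"dx": 0.246, "dy": 0.008, "dz": 0.04, "twist": 0}, {"dx": 0.246, "dy": 0.008, "dz": 0.04, "twist": 0}])

```text
t: 27.2
eef_pos: [1061.8, -0.3, 391.3]
tcp_rot: [-3.121, -0.604, 0.022]
ft_force: [0.4, -0.5, -0.2]
opening: 0.683
```

```bash
python3 -c "
from h import *
show()
R=Ro.from_euler('xyz',state()['tcp_rot']).as_matrix();z=R[:,2]
y=np.cross(z,[0,0,1.]);y/=np.linalg.norm(y)
if y@R[:,1]<0:y=-y
print('az',np.degrees(np.arctan2(z[1],z[0])),'twist',np.degrees(np.arctan2(-(y@R[:,0]),y@R[:,1])))
go((430,-166,150))"
```

```text
t 27.2 q [-0.083  1.075  0.048  0.081  1.419  1.472] p [ 1.0618e+03 -3.0000e-01  3.9130e+02] x [0.823 0.018 0.568] z [ 0.567  0.033 -0.823] lean 34.6 open 0.6831440931362586
az 3.355254365655398 twist -1.7293426202701894
[-0.6599  0.1484 -0.1652] dist 696.2695227560154
```

Lean 34.6° at azimuth 3.4°, which matches the wanted approach. Now back to the coupon.

carry_out(moves=[{"dx": -0.046, "dy": 0.01, "dz": -0.008, "twist": 0}, {"dx": -0.092, "dy": 0.02, "dz": -0.016, "twist": 0}, {"dx": -0.138, "dy": 0.03, "dz": -0.024, "twist": 0}, {"dx": -0.184, "dy": 0.04, "dz": -0.032, "twist": 0}, {"dx": -0.23, "dy": 0.05, "dz": -0.04, "twist": 0}])

```text
t: 27.7
eef_pos: [926.2, -37.1, 327.9]
tcp_rot: [-3.121, -0.605, 0.022]
ft_force: [2.0, -0.3, 0.5]
opening: 0.685
```

carry_out(moves=[{"dx": -0.046, "dy": 0.01, "dz": -0.008, "twist": 0}, {"dx": -0.092, "dy": 0.02, "dz": -0.016, "twist": 0}, {"dx": -0.138, "dy": 0.03, "dz": -0.024, "twist": 0}, {"dx": -0.184, "dy": 0.04, "dz": -0.032, "twist": 0}, {"dx": -0.23, "dy": 0.05, "dz": -0.04, "twist": -1.7}])

```text
t: 28.2
eef_pos: [715.7, -92.9, 229.2]
tcp_rot: [3.141, -0.605, 0.058]
ft_force: [0.6, -0.0, -1.1]
opening: 0.682
```

```bash
python3 -c "
from h import *
show();go((424,-169,90));go((481,-166,8))"
```

```text
t 28.2 q [-0.295  0.451  1.734  0.494  0.427  0.82 ] p [715.7 -92.9 229.2] x [0.821 0.048 0.569] z [ 0.568  0.033 -0.822] lean 34.7 open 0.6819958975134526
[-0.3224  0.059  -0.0537] dist 332.0949409066072
[-0.3221  0.0592  0.0462] dist 330.7405022341334
```

Before grasping I'll check that the leaned place pose lies inside the joint ranges. I'll fit link offsets to the logged joint/pose pairs (linear), then run IK.

```bash
cat > kin.py <<'E'
from h import *
S=[([-1.3686,.4915,1.5594,0,1.0917,-.1056],(189.3,-595.4,214.1)),([-.185,.305,.047,.028,2.926,1.872],(328.2,7.3,858.1)),
([-.18,-.044,1.033,.008,2.295,1.854],(310.2,12.2,703.5)),([-.049,1.026,.156,.029,2.104,1.993],(861.8,30.4,347.8)),([-.05,1.101,.054,.032,2.112,1.994],(885.2,28.8,319)),
([-.672,.444,1.788,.023,.947,1.384],(466.8,-280.5,168.7)),([-.773,.517,1.889,.021,.777,1.278],(422.9,-315.1,101.6)),([-.47,.493,1.942,.038,.738,1.027],(481.4,-163,101.4)),
([-.103,1.033,.048,.043,2.048,1.448],(893.4,-15.9,381.5)),([-.09,1.035,.048,.063,1.777,1.468],(966.5,-4.2,389.8)),([-.083,1.075,.048,.081,1.419,1.472],(1061.8,-.3,391.3)),([-.295,.451,1.734,.494,.427,.82],(715.7,-92.9,229.2))]
def Rs(q):
    A=Ro.from_euler("z",q[0]).as_matrix();B=A@Ro.from_euler("y",q[1]).as_matrix();C=A@Ro.from_euler("y",q[1]+q[2]).as_matrix()
    E=C@Ro.from_euler("z",q[3]).as_matrix();F=E@Ro.from_euler("y",q[4]).as_matrix()
    return A,B,C,F
def row(q):
    A,B,C,F=Rs(q);return np.c_[A,B[:,[2]],C[:,[0,2]],F[:,[2]]]   # a1,e,d1,L1,a3,L2,LT
M=np.vstack([row(q) for q,_ in S]);b=np.concatenate([p for _,p in S]).astype(float)
P,res,rk,sv=np.linalg.lstsq(M,b,rcond=None)
def pos(q): return row(q)@P
def rot(q,c): return Rs(q)[3]@Ro.from_euler("z",q[5]+c).as_matrix()
E
python3 - <<'E'
from kin import *
from scipy.optimize import least_squares
np.set_printoptions(precision=3,suppress=True)
print(P,rk,"max err",abs(M@P-b).max())
q0=S[-1][0];R0=Ro.from_euler("xyz",[3.141,-.605,.058]).as_matrix()
D=Rs(q0)[3].T@R0;c=np.arctan2(D[1,0],D[0,0])-q0[5];print("D22",D[2,2],"c",c)
lo=np.array([-3.1,-.84,.05,-1.13,.06,-2.69]);hi=np.array([3.1,2.19,2.79,4.28,2.93,2.69])
def ik(p,R,q0):
    best=None
    for g in [q0]+[np.random.default_rng(i).uniform(lo,hi) for i in range(30)]:
        r=least_squares(lambda q:np.r_[(pos(q)-p)/100,Ro.from_matrix(R.T@rot(q,c)).as_rotvec()],np.clip(g,lo+1e-3,hi-1e-3),bounds=(lo,hi))
        if best is None or r.cost<best.cost-1e-9:best=r
        if best.cost<1e-5:break
    return best
for n,p in(("pre",(424,-169,90)),("pick",(481,-166,8)),("stage",(481,245,48)),("stagepre",(396,240,170)),("stage hi",(440,242,110))):
    r=ik(np.array(p,float),R0,q0);print(n,r.cost,r.x)
E
```

```text
[  0.076  65.837 196.631 586.689  43.157 410.968 271.657] 7 max err 0.5239853305021711
D22 0.9999999397750834 c 1.5715885467966708
pre 2.2826215408632108e-26 [-0.788  0.458  2.441  1.95   0.476 -1.17 ]
pick 1.8183998472124425e-28 [-0.67   0.702  2.37   2.341  0.555 -1.485]
stage 5.923209767964868e-19 [ 0.462  0.604  2.276  3.796  0.377 -1.853]
stagepre 0.0027325533386949063 [ 0.541  0.256  2.38   4.28   0.265 -2.307]
stage hi 5.086298940109645e-27 [ 0.505  0.431  2.317  4.141  0.297 -2.175]
```

The model fits to 0.5 mm and the pick and place poses are within range. Next, a joint-limit check along the path.

```bash
cat >> kin.py <<'E'
from scipy.optimize import least_squares
lo=np.array([-3.1,-.84,.05,-1.13,.06,-2.69]);hi=np.array([3.1,2.19,2.79,4.28,2.93,2.69])
c=1.5716
def ik(p,R,q0):
    return least_squares(lambda q:np.r_[(pos(q)-p)/100,Ro.from_matrix(R.T@rot(q,c)).as_rotvec()],np.clip(q0,lo+1e-3,hi-1e-3),bounds=(lo,hi))
def path(W,R,q):
    for A,B in zip(W[:-1],W[1:]):
        A,B=np.array(A,float),np.array(B,float);n=max(1,int(np.linalg.norm(B-A)/30));mx=0;m5=9;m4=-9;cost=0
        for k in range(1,n+1):
            r=ik(A+(B-A)*k/n,R,q);mx=max(mx,abs(r.x-q).max());q=r.x;m5=min(m5,q[4]);m4=max(m4,q[3]);cost=max(cost,r.cost)
        print(B,"n",n,"maxstep",round(mx,2),"min j5",round(m5,3),"max j4",round(m4,2),"cost",round(cost,6),"q",np.round(q,2))
E
python3 - <<'E'
from kin import *
R0=Ro.from_euler("xyz",[3.141,-.605,.058]).as_matrix();q0=S[-1][0]
P0=(715.7,-92.9,229.2)
path([P0,(424,-169,90),(481,-166,8),(478,-166,125),(437,0,125),(437,240,115),(481,245,48)],R0,q0)
print();path([P0,(550,-166,120),(481,-166,50),(481,-166,8),(481,-166,125),(481,0,125),(455,240,125),(455,240,85),(481,245,48)],R0,q0)
E
```

```text
[ 424. -169.   90.] n 11 maxstep 0.22 min j5 0.308 max j4 1.95 cost 0.0 q [-0.79  0.46  2.44  1.95  0.48 -1.17]
[ 481. -166.    8.] n 3 maxstep 0.17 min j5 0.499 max j4 2.34 cost 0.0 q [-0.67  0.7   2.37  2.34  0.55 -1.48]
[ 478. -166.  125.] n 3 maxstep 0.32 min j5 0.391 max j4 2.18 cost 0.0 q [-0.67  0.39  2.31  1.65  0.39 -0.73]
[437.   0. 125.] n 5 maxstep 0.21 min j5 0.319 max j4 2.53 cost 0.0 q [-0.27  0.33  2.5   2.53  0.32 -1.25]
[437. 240. 115.] n 8 maxstep 0.21 min j5 0.276 max j4 4.17 cost 0.0 q [ 0.5   0.42  2.32  4.17  0.29 -2.21]
[481. 245.  48.] n 2 maxstep 0.23 min j5 0.333 max j4 3.94 cost 0.0 q [ 0.46  0.6   2.28  3.8   0.38 -1.85]

[ 550. -166.  120.] n 7 maxstep 0.23 min j5 0.314 max j4 1.55 cost 0.0 q [-0.57  0.46  2.16  1.55  0.34 -0.52]
[ 481. -166.   50.] n 3 maxstep 0.28 min j5 0.363 max j4 2.16 cost 0.0 q [-0.67  0.59  2.35  2.16  0.47 -1.28]
[ 481. -166.    8.] n 1 maxstep 0.21 min j5 0.555 max j4 2.34 cost 0.0 q [-0.67  0.7   2.37  2.34  0.55 -1.48]
[ 481. -166.  125.] n 3 maxstep 0.32 min j5 0.389 max j4 2.18 cost 0.0 q [-0.67  0.4   2.3   1.65  0.39 -0.72]
[481.   0. 125.] n 5 maxstep 0.2 min j5 0.258 max j4 2.46 cost 0.0 q [-0.23  0.36  2.4   2.46  0.26 -1.15]
[455. 240. 125.] n 8 maxstep 0.25 min j5 0.217 max j4 4.28 cost 6e-06 q [ 0.48  0.4   2.28  4.28  0.26 -2.34]
[455. 240.  85.] n 1 maxstep 0.35 min j5 0.331 max j4 3.95 cost 0.0 q [ 0.48  0.5   2.31  3.95  0.33 -1.99]
[481. 245.  48.] n 1 maxstep 0.15 min j5 0.377 max j4 3.8 cost 0.0 q [ 0.46  0.6   2.28  3.8   0.38 -1.85]
```

carry_out(moves=[{"dx": -0.025, "dy": 0.005, "dz": -0.004, "twist": 0}, {"dx": -0.05, "dy": 0.009, "dz": -0.008, "twist": 0}, {"dx": -0.075, "dy": 0.014, "dz": -0.012, "twist": 0}, {"dx": -0.1, "dy": 0.018, "dz": -0.016, "twist": 0}, {"dx": -0.125, "dy": 0.023, "dz": -0.021, "twist": 0}])

```text
t: 28.7
eef_pos: [603.6, -122.4, 175.6]
tcp_rot: [3.141, -0.605, 0.058]
ft_force: [0.2, 0.3, -0.4]
opening: 0.681
```

carry_out(moves=[{"dx": -0.025, "dy": 0.005, "dz": -0.004, "twist": 0}, {"dx": -0.05, "dy": 0.009, "dz": -0.008, "twist": 0}, {"dx": -0.075, "dy": 0.014, "dz": -0.012, "twist": 0}, {"dx": -0.1, "dy": 0.018, "dz": -0.016, "twist": 0}, {"dx": -0.125, "dy": 0.023, "dz": -0.021, "twist": 0}])

```text
t: 29.2
eef_pos: [490.6, -152.1, 121.9]
tcp_rot: [3.141, -0.606, 0.059]
ft_force: [-0.6, -0.1, 0.9]
opening: 0.682
```

carry_out(moves=[{"dx": -0.025, "dy": 0.005, "dz": -0.004, "twist": 0}, {"dx": -0.05, "dy": 0.009, "dz": -0.008, "twist": 0}, {"dx": -0.072, "dy": 0.013, "dz": -0.012, "twist": 0}, {"dx": -0.072, "dy": 0.013, "dz": -0.012, "twist": 0}])

```text
t: 29.6
eef_pos: [424.5, -169.1, 90.0]
tcp_rot: [-3.14, -0.603, 0.055]
ft_force: [-0.3, 0.3, -0.6]
opening: 0.687
```

```bash
python3 -c "
from h import *
show();go((481,-166,8));go((452,-167.5,50))"
```

```text
t 29.6 q [-0.787  0.458  2.439  1.942  0.473 -1.158] p [ 424.5 -169.1   90. ] x [0.822 0.045 0.567] z [ 0.566  0.033 -0.824] lean 34.6 open 0.6874598518346373
[0.     0.0002 0.0997] dist 99.6505128648571
[-0.      0.      0.0486] dist 48.58949843255608
```

carry_out(moves=[{"dx": 0, "dy": 0, "dz": 0.03, "twist": 0}, {"dx": 0, "dy": 0, "dz": 0.06, "twist": 0}, {"dx": 0, "dy": 0, "dz": 0.085, "twist": 0}, {"dx": 0, "dy": 0, "dz": 0.099, "twist": 0}, {"dx": 0, "dy": 0, "dz": 0.099, "twist": 0}])

```text
t: 30.1
eef_pos: [483.7, -164.9, 8.4]
tcp_rot: [-3.14, -0.605, 0.059]
ft_force: [-0.3, 0.6, -0.4]
opening: 0.685
```

carry_out(moves=[{"dx": 0, "dy": 0, "dz": 0, "twist": 0}, {"dx": 0, "dy": 0, "dz": 0, "twist": 0}, {"dx": 0, "dy": 0, "dz": 0, "twist": 0}, {"dx": 0, "dy": 0, "dz": 0, "twist": 0}, {"dx": 0, "dy": 0, "dz": 0, "twist": 0}], grip=0.02)

```text
t: 30.6
eef_pos: [482.3, -165.7, 9.8]
tcp_rot: [3.141, -0.606, 0.058]
ft_force: [-3.7, -0.7, 7.7]
opening: 0.376
```

carry_out(moves=[{"dx": 0, "dy": 0, "dz": 0, "twist": 0}, {"dx": 0, "dy": 0, "dz": 0, "twist": 0}])

```text
t: 30.8
eef_pos: [482.2, -165.6, 9.8]
tcp_rot: [3.141, -0.606, 0.058]
ft_force: [-3.5, -1.5, 8.1]
opening: 0.376
```

Run:
```python
from h import *
show();go((478,-166,125))
p,_=read_camera("scene")
u,v=proj("scene",(481,-166,9))[0].astype(int);cv2.imwrite("pics/s5.png",cv2.resize(p[v-40:v+40,u-50:u+50],(600,480),interpolation=2)[:,:,::-1])
```

```text
t 30.8 q [-0.668  0.698  2.367  2.335  0.55  -1.474] p [ 482.2 -165.6    9.8] x [0.821 0.047 0.569] z [ 0.568  0.033 -0.822] lean 34.7 open 0.37644479597117364
[ 0.0621  0.0001 -0.0971] dist 115.27604422441455
```

View pics/s5.png

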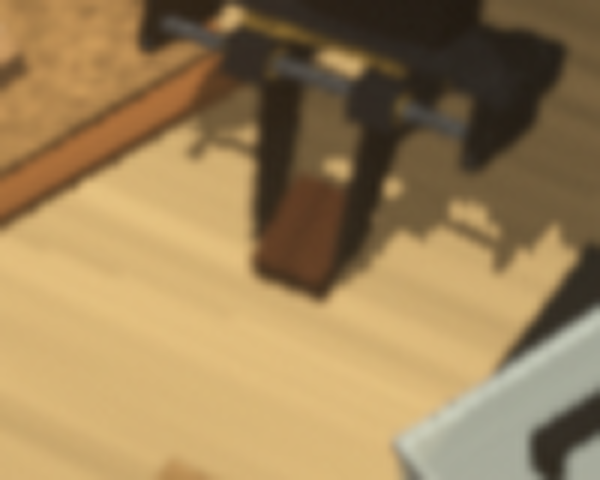

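The coupon sits squarely between the pads (opening 35.8 mm). Lift and carry towards the stage.

carry_out(moves=[{"dx": 0.011, "dy": 0, "dz": -0.017, "twist": 0}, {"dx": 0.024, "dy": 0, "dz": -0.038, "twist": 0}, {"dx": 0.038, "dy": 0, "dz": -0.059, "twist": 0}, {"dx": 0.051, "dy": 0, "dz": -0.079, "twist": 0}, {"dx": 0.062, "dy": 0, "dz": -0.097, "twist": 0}])

```text
t: 31.35
eef_pos: [477.8, -165.9, 125.6]
tcp_rot: [3.141, -0.605, 0.058]
ft_force: [0.7, -0.0, -0.9]
opening: 0.375
```

carry_out(moves=[{"dx": -0.003, "dy": -0.017, "dz": -0.002, "twist": 0}, {"dx": -0.006, "dy": -0.038, "dz": -0.004, "twist": 0}, {"dx": -0.009, "dy": -0.06, "dz": -0.006, "twist": 0}, {"dx": -0.012, "dy": -0.082, "dz": -0.008, "twist": 0}, {"dx": -0.016, "dy": -0.104, "dz": -0.011, "twist": 0}])

```text
t: 31.85
eef_pos: [452.2, -62.3, 124.4]
tcp_rot: [-3.141, -0.604, 0.058]
ft_force: [1.2, -0.2, -0.7]
opening: 0.374
```

carry_out(moves=[{"dx": -0.003, "dy": -0.022, "dz": -0.002, "twist": 0}, {"dx": -0.007, "dy": -0.044, "dz": -0.005, "twist": 0}, {"dx": -0.01, "dy": -0.064, "dz": -0.007, "twist": 0}, {"dx": -0.01, "dy": -0.085, "dz": -0.007, "twist": 0}, {"dx": -0.01, "dy": -0.105, "dz": -0.006, "twist": 0}])

```text
t: 32.35
eef_pos: [434.5, 41.9, 123.7]
tcp_rot: [-3.141, -0.605, 0.058]
ft_force: [-0.1, -0.3, -1.0]
opening: 0.375
```

```bash
python3 -c "
from h import *
show();go((437,240,100))"
```

```text
t 32.35 q [-0.119  0.33   2.502  2.799  0.304 -1.389] p [434.5  41.9 123.7] x [0.821 0.047 0.568] z [ 0.567  0.033 -0.823] lean 34.6 open 0.3746550502812156
[-0.002  -0.1976  0.0275] dist 199.49575554184895
```

carry_out(moves=[{"dx": 0, "dy": -0.022, "dz": 0.003, "twist": 0}, {"dx": 0, "dy": -0.044, "dz": 0.006, "twist": 0}, {"dx": -0.001, "dy": -0.066, "dz": 0.009, "twist": 0}, {"dx": -0.001, "dy": -0.088, "dz": 0.012, "twist": 0}, {"dx": -0.001, "dy": -0.11, "dz": 0.015, "twist": 0}])

```text
t: 32.85
eef_pos: [435.9, 152.3, 110.6]
tcp_rot: [-3.141, -0.604, 0.058]
ft_force: [0.4, -0.9, -1.0]
opening: 0.377
```

carry_out(moves=[{"dx": 0, "dy": -0.022, "dz": 0.003, "twist": 0}, {"dx": 0, "dy": -0.044, "dz": 0.006, "twist": 0}, {"dx": -0.001, "dy": -0.066, "dz": 0.009, "twist": 0}, {"dx": -0.001, "dy": -0.087, "dz": 0.012, "twist": 0}, {"dx": -0.001, "dy": -0.087, "dz": 0.012, "twist": 0}])

```text
t: 33.35
eef_pos: [437.1, 240.5, 100.2]
tcp_rot: [-3.141, -0.605, 0.06]
ft_force: [-0.7, -0.6, 0.3]
opening: 0.379
```

```bash
python3 -c "
from h import *
show();go((462,243,68));go((482.2,244.7,51))"
```

```text
t 33.35 q [ 0.503  0.453  2.334  4.032  0.318 -2.063] p [437.1 240.5 100.2] x [0.821 0.049 0.569] z [ 0.568  0.035 -0.823] lean 34.7 open 0.37940242468023627
[ 0.0023 -0.001   0.0407] dist 40.78553744552446
[ 0.0093 -0.0015  0.0662] dist 66.88168007547259
```

carry_out(moves=[{"dx": 0.002, "dy": -0.001, "dz": 0.02, "twist": 0}, {"dx": 0.004, "dy": -0.001, "dz": 0.039, "twist": 0}, {"dx": 0.014, "dy": -0.0015, "dz": 0.056, "twist": 0}, {"dx": 0.012, "dy": -0.0015, "dz": 0.062, "twist": 0}, {"dx": 0.012, "dy": -0.0015, "dz": 0.062, "twist": 0}])

```text
t: 33.85
eef_pos: [481.5, 241.9, 55.4]
tcp_rot: [3.142, -0.603, 0.057]
ft_force: [-0.3, -0.4, -0.5]
opening: 0.376
```

```bash
python3 -c "
from h import *
show();go((482.2,244.7,51))
p,_=read_camera('top');q,_=read_camera('scene')
cv2.imwrite('pics/top3.png',p[:,:,::-1])
m=np.hstack([cv2.resize(p[170:254,155:267],(400,300),interpolation=2),cv2.resize(q[200:320,300:460],(400,300),interpolation=2)])
cv2.imwrite('pics/m6.png',m[:,:,::-1])"
```

```text
t 33.85 q [ 0.454  0.584  2.276  3.817  0.358 -1.882] p [481.5 241.9  55.4] x [0.822 0.047 0.567] z [ 0.566  0.032 -0.824] lean 34.6 open 0.37636342462759964
[-0.0018 -0.0028  0.0041] dist 5.273734689895749
```

View pics/m6.png

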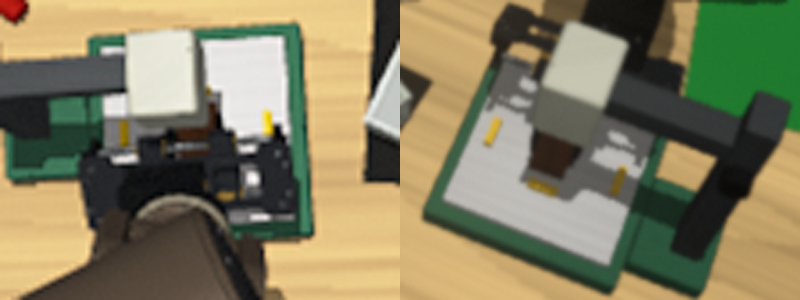

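The coupon is under the head, between the stops. In the scene crop its far end is at (553,165), just ahead of the rear stop at (543,187). Now I lower it to the plate.

carry_out(moves=[{"dx": -0.001, "dy": -0.002, "dz": 0.002, "twist": 0}, {"dx": -0.002, "dy": -0.003, "dz": 0.004, "twist": 0}, {"dx": -0.002, "dy": -0.003, "dz": 0.004, "twist": 0}])

```text
t: 34.25
eef_pos: [482.3, 246.1, 51.6]
tcp_rot: [-3.141, -0.605, 0.058]
ft_force: [0.2, -0.2, -0.5]
opening: 0.376
```

Run:
```python
from m1 import *
show();go((482.2,244.7,50.5))
for n in I:
    p,_=read_camera(n);I[n]=p[:,:,::-1].copy();cv2.imwrite(f"pics/{n}4.png",I[n])
D=lambda h,s,v:(h<15)&(s>70)&(v<110)&(v>35)
Y=lambda h,s,v:(h>18)&(h<32)&(s>150)&(v>90)
cs=np.array([477.8,244.7]);a=np.radians(2.2);Rst=np.array([[np.cos(a),np.sin(a)],[-np.sin(a),np.cos(a)]])
for n in I:
    u,v=proj(n,(478,245,50))[0].astype(int)
    for ar,c_,b,ct in comps(n,(u-25,v-22,50,44),D,15)[:2]:
        w=(plane(n,ct,58)[:,:2]-cs)@Rst.T;print(n,ar,c_,"stage xy top-plane: min",w.min(0),"max",w.max(0))
    for ar,c_,b,ct in comps(n,(u-30,v-28,60,56),Y,6)[:4]:
        print(" yel",ar,(plane(n,[c_],47)[0,:2]-cs)@Rst.T)
np.save("d4.npy",0)
```

```text
t 34.25 q [ 0.462  0.595  2.271  3.814  0.366 -1.872] p [482.3 246.1  51.6] x [0.821 0.048 0.568] z [ 0.567  0.034 -0.823] lean 34.6 open 0.3758867247654443
[-0.0008  0.0014  0.0008] dist 1.804375519931667
scene 220.0625 [361.62876314 263.07380716] stage xy top-plane: min [-13.77377998 -18.34724392] max [29.19490085 19.60886983]
 yel 30.3125 [35.98962396 -0.0767676 ]
 yel 24.875 [ 0.13522286 65.73616447]
 yel 23.3125 [ -0.62355456 -65.93750005]
top 39.4375 [208.3524168  206.30011886] stage xy top-plane: min [ -8.5301915  -17.78679246] max [23.41357904 20.60335478]
top 15.9375 [207.84754902 212.48970588] stage xy top-plane: min [-23.64528041  -8.05944354] max [-16.36780378  17.9973503 ]
 yel 13.6875 [ 3.57741941 65.99796144]
 yel 8.9375 [  6.12155855 -65.56109067]
 yel 7.875 [-58.90957661 -20.9116986 ]
```

```bash
python3 - <<'E'
from m1 import *
im=cv2.imread("pics/scene4.png");cs=np.array([477.8,244.7]);a=np.radians(2.2);ex=np.array([np.cos(a),np.sin(a)]);ey=np.array([-np.sin(a),np.cos(a)])
for z in(58,41):
    X=np.arange(-6,44,1.5);acc=0
    for y in(-9,0,9):
        uv=proj("scene",[np.r_[cs+x*ex+y*ey,z] for x in X]).astype(np.float32)
        acc=acc+cv2.remap(im,uv[:,0].reshape(1,-1),uv[:,1].reshape(1,-1),cv2.INTER_CUBIC)[0].astype(float)
    print("z",z);print([(float(x),*map(int,c)) for x,c in zip(X,acc/3)])
E
python3 - <<'E'
import cv2
im=cv2.imread("pics/scene4.png");cv2.imwrite("pics/s7.png",cv2.resize(im[240:300,320:400],(800,600),interpolation=cv2.INTER_NEAREST))
E
```

```text
z 58
[(-6.0, 23, 32, 45), (-4.5, 23, 32, 46), (-3.0, 23, 32, 46), (-1.5, 23, 32, 46), (0.0, 23, 32, 45), (1.5, 23, 32, 46), (3.0, 23, 32, 46), (4.5, 23, 33, 46), (6.0, 23, 33, 46), (7.5, 23, 32, 46), (9.0, 23, 32, 46), (10.5, 23, 33, 46), (12.0, 23, 33, 46), (13.5, 23, 33, 46), (15.0, 22, 32, 45), (16.5, 22, 32, 46), (18.0, 23, 32, 46), (19.5, 23, 32, 46), (21.0, 22, 32, 45), (22.5, 23, 32, 44), (24.0, 23, 31, 43), (25.5, 23, 32, 43), (27.0, 27, 35, 45), (28.5, 36, 44, 52), (30.0, 51, 58, 65), (31.5, 66, 73, 79), (33.0, 73, 84, 90), (34.5, 71, 90, 98), (36.0, 60, 92, 105), (37.5, 46, 92, 110), (39.0, 35, 93, 115), (40.5, 30, 97, 121), (42.0, 30, 104, 130), (43.5, 36, 109, 135)]
z 41
[(-6.0, 23, 32, 46), (-4.5, 24, 33, 46), (-3.0, 23, 33, 46), (-1.5, 23, 32, 46), (0.0, 23, 32, 46), (1.5, 23, 32, 46), (3.0, 23, 33, 46), (4.5, 23, 33, 46), (6.0, 22, 32, 45), (7.5, 22, 32, 46), (9.0, 23, 32, 46), (10.5, 23, 32, 46), (12.0, 22, 32, 46), (13.5, 23, 32, 44), (15.0, 23, 32, 43), (16.5, 23, 31, 43), (18.0, 25, 33, 44), (19.5, 32, 40, 49), (21.0, 45, 52, 59), (22.5, 60, 67, 73), (24.0, 71, 80, 85), (25.5, 72, 88, 95), (27.0, 65, 92, 103), (28.5, 52, 92, 108), (30.0, 40, 92, 112), (31.5, 31, 95, 118), (33.0, 29, 100, 126), (34.5, 32, 106, 133), (36.0, 43, 111, 136), (37.5, 70, 120, 140), (39.0, 106, 137, 151), (40.5, 141, 159, 167), (42.0, 166, 175, 180), (43.5, 178, 184, 187)]
```

View pics/s7.png

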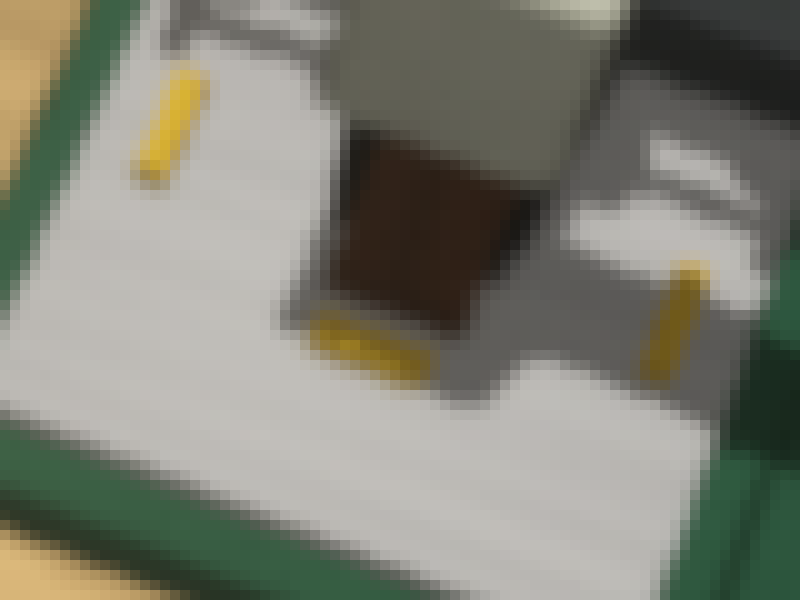

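The gap between the coupon and the rear stop shows the coupon about 1.5 mm short in x, and y is about 1 mm high. I nudge by that, lower onto the plate, then release.

carry_out(moves=[{"dx": 0.0008, "dy": 0.001, "dz": 0.001, "twist": 0}, {"dx": 0.0004, "dy": 0.001, "dz": 0.0017, "twist": 0}, {"dx": 0.0004, "dy": 0.001, "dz": 0.0017, "twist": 0}])

```text
t: 34.65
eef_pos: [483.9, 244.8, 50.4]
tcp_rot: [-3.141, -0.604, 0.058]
ft_force: [-0.2, 0.1, -0.0]
opening: 0.376
```

carry_out(moves=[{"dx": 0, "dy": 0, "dz": 0, "twist": 0}])

```text
t: 34.75
eef_pos: [483.9, 244.9, 50.4]
tcp_rot: [-3.141, -0.605, 0.058]
ft_force: [-0.1, -0.5, -0.7]
opening: 0.378
```

```bash
python3 -c "
from h import *
show();print(state()['ft_force'])"
```

```text
t 34.75 q [ 0.458  0.598  2.27   3.805  0.367 -1.867] p [483.9 244.9  50.4] x [0.821 0.048 0.568] z [ 0.567  0.033 -0.823] lean 34.6 open 0.37785013406299056
[-0.07925487 -0.49200504 -0.68827128]
```

carry_out(moves=[{"dx": -0.0003, "dy": 0, "dz": 0.0005, "twist": 0}, {"dx": -0.0003, "dy": 0, "dz": 0.0005, "twist": 0}])

```text
t: 34.95
eef_pos: [483.9, 244.9, 49.9]
tcp_rot: [-3.141, -0.605, 0.058]
ft_force: [-0.4, -0.5, 0.1]
opening: 0.373
```

carry_out(moves=[{"dx": -0.0003, "dy": 0, "dz": 0.0005, "twist": 0}, {"dx": -0.0003, "dy": 0, "dz": 0.0005, "twist": 0}])

```text
t: 35.15
eef_pos: [483.9, 244.9, 49.8]
tcp_rot: [-3.141, -0.606, 0.058]
ft_force: [-4.1, -1.0, 7.7]
opening: 0.377
```

carry_out(moves=[{"dx": 0, "dy": 0, "dz": -0.001, "twist": 0}, {"dx": 0, "dy": 0, "dz": -0.001, "twist": 0}, {"dx": 0, "dy": 0, "dz": -0.001, "twist": 0}, {"dx": 0, "dy": 0, "dz": -0.001, "twist": 0}], grip=0.065)

```text
t: 35.55
eef_pos: [483.4, 244.9, 50.1]
tcp_rot: [-3.141, -0.605, 0.058]
ft_force: [0.3, -0.1, 0.3]
opening: 0.646
```

```bash
cat > prof.py <<'E'
from m1 import *
show()
for n in I:
    p,_=read_camera(n);I[n]=p[:,:,::-1].copy();cv2.imwrite(f"pics/{n}5.png",I[n])
im=I["scene"];cs=np.array([477.8,244.7]);a=np.radians(2.2);ex=np.array([np.cos(a),np.sin(a)]);ey=np.array([-np.sin(a),np.cos(a)])
def line(n,X,Y,z):
    uv=proj(n,[np.r_[cs+x*ex+y*ey,z] for x in X for y in Y]).astype(np.float32)
    g=cv2.remap(I[n],uv[:,0].reshape(len(X),-1),uv[:,1].reshape(len(X),-1),cv2.INTER_CUBIC).astype(int);return g
X=np.arange(14,46,1.)
for y in(-9,0,9): print("rear y",y,list(zip(X.astype(int),line("scene",X,[y],41)[:,0,0],line("scene",X,[y],41)[:,0,2])))
Y=np.arange(-30,31,1.);print("side scene z58",list(zip(Y.astype(int),line("scene",[12,16,20],Y,58).mean(0).astype(int)[:,2])))
X=np.arange(-48,-10,1.);print("front top z58",list(zip(X.astype(int),*[line("top",X,[y],58)[:,0,2] for y in(-8,0,8)])))
E
python3 prof.py
```

```text
t 35.55 q [ 0.458  0.599  2.271  3.803  0.368 -1.864] p [483.4 244.9  50.1] x [0.821 0.048 0.568] z [ 0.567  0.033 -0.823] lean 34.6 open 0.6456634400207304
rear y -9 [(np.int64(14), np.int64(24), np.int64(48)), (np.int64(15), np.int64(24), np.int64(47)), (np.int64(16), np.int64(24), np.int64(46)), (np.int64(17), np.int64(23), np.int64(46)), (np.int64(18), np.int64(23), np.int64(45)), (np.int64(19), np.int64(23), np.int64(45)), (np.int64(20), np.int64(24), np.int64(45)), (np.int64(21), np.int64(27), np.int64(48)), (np.int64(22), np.int64(32), np.int64(52)), (np.int64(23), np.int64(37), np.int64(57)), (np.int64(24), np.int64(44), np.int64(65)), (np.int64(25), np.int64(49), np.int64(76)), (np.int64(26), np.int64(52), np.int64(85)), (np.int64(27), np.int64(51), np.int64(95)), (np.int64(28), np.int64(48), np.int64(103)), (np.int64(29), np.int64(43), np.int64(107)), (np.int64(30), np.int64(37), np.int64(113)), (np.int64(31), np.int64(33), np.int64(118)), (np.int64(32), np.int64(32), np.int64(123)), (np.int64(33), np.int64(31), np.int64(130)), (np.int64(34), np.int64(31), np.int64(136)), (
[... 6807 characters left out ...]
64(-22), np.int64(44), np.int64(44), np.int64(46)), (np.int64(-21), np.int64(49), np.int64(50), np.int64(53)), (np.int64(-20), np.int64(53), np.int64(55), np.int64(57)), (np.int64(-19), np.int64(56), np.int64(57), np.int64(60)), (np.int64(-18), np.int64(56), np.int64(59), np.int64(61)), (np.int64(-17), np.int64(55), np.int64(57), np.int64(59)), (np.int64(-16), np.int64(54), np.int64(55), np.int64(55)), (np.int64(-15), np.int64(54), np.int64(53), np.int64(52)), (np.int64(-14), np.int64(55), np.int64(51), np.int64(49)), (np.int64(-13), np.int64(55), np.int64(49), np.int64(47)), (np.int64(-12), np.int64(57), np.int64(48), np.int64(46)), (np.int64(-11), np.int64(58), np.int64(48), np.int64(45))]
```

The coupon is released and centred: rear edge about 24.3 mm (25 expected), sides about ±18 mm. Now I retreat along the tool axis and move clear.

carry_out(moves=[{"dx": 0, "dy": 0, "dz": -0.015, "twist": 0}, {"dx": 0, "dy": 0, "dz": -0.035, "twist": 0}, {"dx": 0, "dy": 0, "dz": -0.055, "twist": 0}, {"dx": -0.005, "dy": 0, "dz": -0.065, "twist": 0}])

```text
t: 36.05
eef_pos: [442.1, 242.6, 102.0]
tcp_rot: [-3.14, -0.606, 0.057]
ft_force: [-0.1, 0.1, -0.0]
opening: 0.682
```

carry_out(moves=[{"dx": 0, "dy": 0.022, "dz": -0.002, "twist": 0}, {"dx": 0, "dy": 0.044, "dz": -0.006, "twist": 0}, {"dx": 0, "dy": 0.066, "dz": -0.01, "twist": 0}, {"dx": 0, "dy": 0.088, "dz": -0.014, "twist": 0}, {"dx": 0, "dy": 0.11, "dz": -0.018, "twist": 0}])

```text
t: 36.55
eef_pos: [438.2, 131.5, 115.3]
tcp_rot: [-3.141, -0.604, 0.058]
ft_force: [0.7, -0.2, -0.8]
opening: 0.684
```

carry_out(moves=[{"dx": 0, "dy": 0.022, "dz": -0.004, "twist": 0}, {"dx": 0, "dy": 0.044, "dz": -0.007, "twist": 0}, {"dx": 0, "dy": 0.066, "dz": -0.009, "twist": 0}, {"dx": 0, "dy": 0.088, "dz": -0.01, "twist": 0}, {"dx": 0, "dy": 0.088, "dz": -0.01, "twist": 0}])

```text
t: 37.05
eef_pos: [438.0, 42.3, 123.5]
tcp_rot: [-3.14, -0.604, 0.055]
ft_force: [-0.6, 0.3, 0.3]
opening: 0.684
```

```bash
cat > fin.py <<'E'
from m1 import *
show()
for n in I:
    p,_=read_camera(n);I[n]=p[:,:,::-1].copy();cv2.imwrite(f"pics/{n}6.png",I[n])
cs=np.array([477.8,244.7]);a=np.radians(2.2);ex=np.array([np.cos(a),np.sin(a)]);ey=np.array([-np.sin(a),np.cos(a)])
def line(n,X,Y,z):
    uv=proj(n,[np.r_[cs+x*ex+y*ey,z] for x in X for y in Y]).astype(np.float32)
    return cv2.remap(I[n],uv[:,0].reshape(len(X),-1),uv[:,1].reshape(len(X),-1),cv2.INTER_CUBIC).astype(int)
X=np.arange(16,34,1.);print("rear R z41, y -9/0/9");[print(y,line("scene",X,[y],41)[:,0,2].tolist()) for y in(-9,0,9)]
Y=np.arange(-26,27,2.);print("sides",Y[0],line("scene",[12,16,20],Y,58).mean(0).astype(int)[:,2].tolist())
X=np.arange(-44,-10,1.);print("front top z58 from",X[0]);[print(y,line("top",X,[y],58)[:,0,2].tolist()) for y in(-8,0,8)]
q,p=I["top"],I["scene"]
m=np.vstack([np.hstack([cv2.resize(q[175:247,160:256],(400,300),interpolation=2),cv2.resize(p[230:305,320:420],(400,300),interpolation=2)]),
np.hstack([cv2.resize(p[140:290,100:300],(400,300)),cv2.resize(q[100:250,220:420],(400,300))])])
cv2.imwrite("pics/m8.png",m)
E
python3 fin.py
```

```text
t 37.05 q [-0.115  0.333  2.494  2.802  0.298 -1.386] p [438.   42.3 123.5] x [0.822 0.045 0.568] z [ 0.567  0.033 -0.823] lean 34.6 open 0.6840551202102879
rear R z41, y -9/0/9
-9 [46, 46, 45, 44, 44, 46, 51, 56, 65, 75, 83, 93, 100, 104, 111, 116, 120, 128]
0 [44, 44, 43, 42, 43, 46, 49, 57, 67, 76, 87, 95, 101, 107, 112, 116, 123, 130]
9 [45, 44, 44, 43, 43, 44, 50, 57, 65, 77, 86, 94, 102, 106, 108, 112, 114, 117]
sides -26.0 [184, 166, 131, 97, 72, 56, 49, 48, 48, 47, 46, 45, 44, 44, 44, 46, 47, 47, 46, 47, 48, 55, 71, 85, 92, 93, 93]
front top z58 from -44.0
-8 [231, 231, 226, 220, 213, 200, 179, 159, 140, 127, 125, 127, 127, 126, 125, 122, 119, 116, 109, 97, 84, 73, 62, 59, 59, 58, 58, 58, 58, 58, 57, 57, 57, 57]
0 [222, 226, 229, 234, 241, 242, 224, 192, 157, 130, 117, 119, 124, 123, 125, 124, 121, 117, 111, 97, 81, 65, 52, 48, 52, 57, 58, 58, 57, 56, 55, 55, 55, 55]
8 [217, 219, 223, 227, 235, 242, 236, 209, 177, 142, 119, 115, 120, 122, 124, 126, 124, 120, 115, 105, 87, 68, 52, 43, 46, 54, 59, 61, 61, 60, 59, 58, 57, 57]
```

View pics/m8.png

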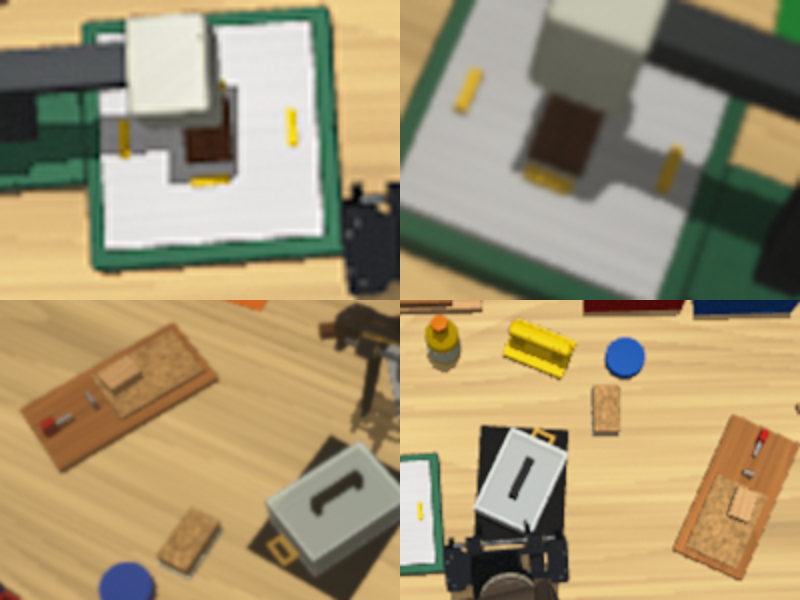

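The view from clear shows the coupon flat between the stops, the cover on the mat and the bystanders in place. The front-edge reading disagrees with the rear-edge one by a few mm, so I'll recheck using yellowness (R−B) of the stops, which shadow does not confuse.

Run:
```python
from m1 import *
for n in I: I[n]=cv2.imread(f"pics/{n}6.png")
cs=np.array([477.8,244.7]);a=np.radians(2.2);ex=np.array([np.cos(a),np.sin(a)]);ey=np.array([-np.sin(a),np.cos(a)])
def line(n,X,Y,z):
    uv=proj(n,[np.r_[cs+x*ex+y*ey,z] for x in X for y in Y]).astype(np.float32)
    return cv2.remap(I[n],uv[:,0].reshape(len(X),-1),uv[:,1].reshape(len(X),-1),cv2.INTER_LINEAR).astype(float).mean(1)
Y=np.linspace(-10,10,21)
X=np.arange(-46,-14,1.);g=line("top",X,Y,40);print("top z40");print([(int(x),int(b),int(r),int(r-b)) for x,(b,_,r) in zip(X,g)])
X=np.arange(16,46,1.);g=line("scene",X,Y,40);print("scene z40");print([(int(x),int(b),int(r),int(r-b)) for x,(b,_,r) in zip(X,g)])
# predicted appearance (plane z40) of edges if centred
def seen(n,x,z):
    return (plane(n,proj(n,[np.r_[cs+x*ex,z]]),40)[0,:2]-cs)@ex
for n,L in(("top",[("stop in bot",-33,40),("stop in top",-33,48),("stop out top",-41,48),("stop out bot",-41,40),("front bot",-25,40),("front top",-25,58)]),("scene",[("rear top",25,58),("rear bot",25,40),("stop in top",33,48),("stop out top",41,48),("stop out bot",41,40)])):
    print(n,[(k,round(float(seen(n,x,z)),1)) for k,x,z in L])
```

```text
top z40
[(-46, 229, 230, 0), (-45, 227, 228, 1), (-44, 224, 226, 2), (-43, 219, 224, 4), (-42, 201, 223, 21), (-41, 179, 224, 45), (-40, 154, 224, 70), (-39, 114, 222, 107), (-38, 73, 218, 145), (-37, 31, 215, 184), (-36, 11, 207, 196), (-35, 18, 183, 165), (-34, 27, 157, 130), (-33, 39, 135, 96), (-32, 55, 128, 73), (-31, 73, 127, 53), (-30, 90, 125, 35), (-29, 102, 124, 21), (-28, 111, 123, 12), (-27, 120, 122, 2), (-26, 121, 120, -1), (-25, 114, 114, 0), (-24, 106, 108, 1), (-23, 96, 101, 4), (-22, 77, 87, 10), (-21, 55, 73, 17), (-20, 34, 59, 25), (-19, 24, 55, 30), (-18, 21, 55, 34), (-17, 18, 55, 37), (-16, 18, 57, 38), (-15, 19, 57, 37)]
scene z40
[(16, 23, 44, 20), (17, 23, 43, 20), (18, 23, 43, 20), (19, 24, 43, 19), (20, 26, 45, 18), (21, 29, 48, 18), (22, 35, 53, 18), (23, 41, 61, 20), (24, 47, 70, 23), (25, 51, 80, 29), (26, 52, 89, 36), (27, 50, 96, 46), (28, 46, 103, 56), (29, 41, 108, 67), (30, 36, 113, 76), (31, 33, 119, 85), (32, 31, 125, 93), (33, 32, 131, 99), (34, 35, 136, 100), (35, 42, 138, 95), (36, 54, 140, 85), (37, 72, 142, 70), (38, 93, 147, 54), (39, 115, 155, 39), (40, 136, 164, 27), (41, 153, 172, 19), (42, 165, 179, 13), (43, 172, 183, 10), (44, 177, 185, 8), (45, 179, 187, 7)]
top [('stop in bot', -33.0), ('stop in top', -32.0), ('stop out top', -40.1), ('stop out bot', -41.0), ('front bot', -25.0), ('front top', -22.7)]
scene [('rear top', 16.0), ('rear bot', 25.0), ('stop in top', 29.1), ('stop out top', 37.2), ('stop out bot', 41.0)]
```

Reworked with stop-relative gaps, the three estimates put the coupon 1.7–3 mm towards the rear, with y within 1 mm. That is inside the 5 mm tolerance, so a regrasp would add more risk than it removes. I raise the arm clear of everything and hand in.

carry_out(moves=[{"dx": 0.02, "dy": 0, "dz": -0.03, "twist": 0}, {"dx": 0.034, "dy": 0, "dz": -0.049, "twist": 0}, {"dx": 0.034, "dy": 0, "dz": -0.049, "twist": 0}, {"dx": 0.034, "dy": 0, "dz": -0.049, "twist": 0}])

```text
t: 37.55
eef_pos: [437.2, 47.6, 178.4]
tcp_rot: [-3.131, -0.601, 0.059]
ft_force: [0.6, 0.4, 0.4]
opening: 0.685
```

Run:
```python
from m1 import *
show();print(state()["ft_force"],abs(state()["qvel"]).max())
p,_=read_camera("scene");I["scene"]=p[:,:,::-1].copy()
blk=lambda h,s,v:(v<75)
for a,c,b,ct in comps("scene",(230,215,60,45),blk,30)[:1]: print("handle",plane("scene",[c],79)[0])
print(job_done())
```

```text
t 37.55 q [-0.108  0.17   2.419  1.933  0.112 -0.502] p [437.2  47.6 178.4] x [0.823 0.048 0.565] z [ 0.564  0.044 -0.825] lean 34.4 open 0.6854011771309019
[0.61509435 0.44170036 0.38014883] 2.1831850077103176
handle [528.83336637  13.24933716  79.        ]
the job is handed in; nothing more can be done
None
```

The job is handed in at about 37.6 s of the 61 s allowed; `job_done()` gives no verdict. By my last measurements every goal is met.

**What I did**
- I drew the pin 42 mm out of the staple and left it on the board.
- I lifted the cover off and set it on the mat.
- The moves offer no tilt, so I got the 35° lean by over-reaching in free air. The documented "approached as far as the arm can" behaviour lets the tool lean, and the lean then stays.
- While the tool was still upright, I turned the dark coupon to the stage's direction on the bench. I regrasped it leaning at 34.6°, laid it under the head and backed out.

**Last checks**
- **Cover:** its handle is at (529, 13) against the mat's middle at (526, 12.5).
- **Dark coupon:** it lies between the stops, within about 1 mm in y. Its direction was not measured after release; from the grip it should be about 1–2° off.
- **Pin, pale coupon, push block, glue, tape and sanding block:** they look undisturbed in the pictures; I did not measure them.
- **Robot:** contact force was near zero and the gripper was clear of everything.

**Disagreements and caveats**
- The coupon's x position is the least certain result. From the gripper position and the rear-stop gap I get about +1.7 mm towards the rear, and from its front edge in the top view about +3 mm. Both are inside the 5 mm limit. My first rear-edge reading was blurred and led me to nudge it about 1.5 mm too far.
- The arm was still settling in free air when I handed in, with the fastest joint at 2.2 rad/s. I did not wait for it to stop.

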